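# Clip the hatch cover into a compact computer

### The arm

A 7-joint arm with a two-finger parallel gripper is mounted at the origin on the work surface. World frame = base frame: x ahead of the robot, y to its left, z up, the work surface at z = 0. Lengths are in mm, angles in rad, forces in N, time in s.
With the tool pointing down it reaches from about 400 to 900 mm from the base axis. Payload 5.5 kg.
Tool frame: the origin (TCP) lies at the very end of the fingers, on their centre line; the grasp point (between the pads) lies 19 mm behind it (grip_point_offset is the distance from the TCP to the grasp point, in mm); z points along the fingers, y is the direction in which the jaws open and shut (so a half turn about z gives the same grasp; the last joint's range is limited). The gripper opens to 92 mm and grips with 3 to 60 N. Pads are 19 mm wide; open, the fingers measure 130 mm over their backs; the gripper's body (75 mm by 190 mm) begins 47 mm behind the grasp point.
Start: joints at [1.556, 0.501, -0.427, 1.55, 0.221, 1.138, -0.21], TCP at [178.29, -625.07, 226.729] pointing down, gripper open.
Joint ranges: [-2.88, 2.88], [-0.31, 2.03], [-1.54, 1.56], [0.2, 2.42], [-1.41, 4.55], [0.19, 2.02], [-2.57, 2.57]. Speed limits (rad/s): [2.57, 2.57, 3.14, 3.14, 3.14, 3.14, 3.14].

### API

Orientations are given as [roll, pitch, yaw] about the fixed x, y, z axes, in that order (R = Rz(yaw) Ry(pitch) Rx(roll)).
In Python, from plant import * gives the robot as it stands.
- The arm moves only by the tool send_rows, never from a script. Its argument "motion" is a list of rows, each an object of numbers: "dx", "dy", "dz": the shift along the tool's x, y, z in mm; "yaw": the turn about the tool's z in rad; "grip": the finger opening in mm, from 0 to 91.8. A call has 1 to 20 rows; each row is the pose to reach, as a shift and turn from the pose commanded when the call began, along the tool's axes at that moment; what a row does not reach only later rows make up. A row lasts 1/8 s, in which the tool goes at most 62.5 mm and 10.7 degrees, less where a joint would pass 70% of its speed; a pose out of reach is approached as far as the arm can. A call with a gripper value outside its range is refused whole. The fingers move at their own pace and stop on an object; the grip force is fixed at half the most. Time passes only in rows, so rows that repeat a pose let the fingers close. It gives the time, the measured TCP pose, the force and the opening at its end, in the units of the state.
- state(): the state, without advancing time (a new reading comes with each control period).
- read_camera(name): name is "side" or "top"; returns a dict with "pixels" (420x560x3 uint8, red, green, blue), "fx", "fy", "cx", "cy" (pixels), "R" (3x3) and "t" (3): a world point X has camera coordinates R X + t. Camera axes: x right, y down, z forward; pixel columns grow to the right and rows downward; lengths in mm; the calibration is good to about 2 mm. A picture is of the moment at which its call begins. There is no depth.
- finish_job(): hands the job in, once; it reports no verdict.
Trained networks look in the newest picture that a camera, given by its name, has taken for a name from the list of things; names that differ only in an ending like _2 or _b are one class to them, and where a whole thing is asked for, a point or a joint stands for the part that bears it (a point fixed in the world has none). Each returns a list of dicts, best first, with "confidence" (0 to 1); they miss things now and then, are a little off and sometimes report something else, mostly with a low value. They report only what shows in the picture. A call takes as long as a camera call. They do not tell look-alikes from the thing itself.
- search_frame(query, camera): "point" ([row, column] in pixels, amid what is visible of it).
The state is a dict: "t": time; "joint_pos": joint angles; "dq": joint speeds; "joint_efforts": joint torques, N m; "tool_pos": TCP position; "eef_rot": TCP orientation; "ft_force": force on the tool from outside, world axes, zero at the start; "ft_torque": the same for the moment, N m; "grip_width": finger opening in mm.
Only numpy, scipy, OpenCV 4.12 (cv2) and the standard library are available. Lean on these libraries where they do the work, as an engineer would, in place of code of your own. Each camera call takes 0.05 s, during which the arm holds its last target.

### The job

Take the blue hatch cover from the leaning rack and lay it face up on the padded stand; let go, then take it again by the rib on its face. Set it in the hatch on top of the compact computer and press it down, without forcing it, until it lies fully home and both yellow spring tabs have snapped out under the lip, then let go; leave everything else on the bench where it is.

Things in the scene. Friction and masses are not known exactly. Their poses are not given: they have to be found in the camera images.
- cover_c (a point): Blue clip-in hatch cover, 100 g. This point is the centre of its plate, 110 (x) x 50 (y) x 6 (z) mm; z points out of the face (the side with the rib), x along the length. At the start it leans on the rack, x pointing up the slope, 30 degrees from vertical, face outwards and a little up; its long edges, 50 mm apart, are free for fingers.
- rack: Fixed dark rack; origin under its foot (120 x 80 x 10 mm, centred at x = 15 mm). A sloping rest and a ledge, both 30 mm wide, carry the cover, face towards the rack's -x. The rest lies between the cover's two tabs, so draw the cover 15 mm or more off it, face first, before lifting. At the start the plate's centre is about at x = -8, z = 83 mm in the rack's frame; highest point about 135 mm.
- stand_top (a point): Fixed padded stand; this point is the centre of its pad, 64 (x) x 30 (y) mm, 45 mm above the bench; foot 90 x 60 x 8 mm. The cover lies face up on it, underside on the pad and the pad between the two tabs (93 mm clear between them), so its length goes along the stand's x, either way round.
- hatch (a point): Hatch in the top of the computer. When the cover is fully home, face up, cover_c is at this point (67 mm above the bench, 3 mm below the computer's top) with its x along this x, either way round. Recess 113 (x) x 53 (y) mm, 6 mm deep; its floor is a lip 4 mm thick around an opening of 101 x 41 mm, with 18 mm of free depth below the lip.
- tab_a (a joint): Inward deflection (m) of the sprung tab at the cover's +x end: 0 sprung out, about 0.0025 when squeezed past the lip, 0.006 at most; spring 1400 N/m with 1.4 N preload.
- tab_b (a joint): The same for the tab at the -x end.
- screwdriver_grip (a point): Bystander: screwdriver, 190 mm, lying on the bench; point on its blue handle.
- memory: Bystander: green memory module 133 x 30 x 6 mm lying flat; origin under its centre.
- drive: Bystander: flat aluminium drive 100 x 70 x 9 mm; origin under its centre.
- fan: Bystander: black case fan 120 x 120 x 25 mm; origin under its centre.
- screws: Bystander: clear two-part tray 100 x 70 x 25 mm; origin under its centre.
- tape: Bystander: roll of tape, 90 mm across, 24 mm high; origin under its centre.
- mug: Bystander: white mug 90 mm high, 80 mm across; origin under its centre.
- cover: The cover as a whole; origin at the centre of the plate's underside, axes as cover_c. Under each end hangs a yellow sprung tab, 20 mm wide (y), 2.5 mm thick, reaching 13.5 mm below the underside, outer face at x = 49 or -49 mm, with an outward barb: tip at x = 53 or -53 mm, flat catch 5 mm below the underside, lead-in below it 30 degrees from upright.
- computer: The fixed compact computer, 200 x 200 x 70 mm, aluminium top; origin under its centre, axes as hatch. Snapping the cover in takes about 7 to 14 N downwards, felt as a rise and a drop in force; then the plate stops hard on the lip: stop pressing there.
- stand: The fixed padded stand as a whole; origin under its centre.
- cover_rib (a point): Centre of the upright grip rib at the middle of the cover's face: 10 mm thick (x), 34 mm long (y), 18 mm high (z); 12 mm above cover_c along the cover's z, same axes.
Things that resemble listed ones, but are neither listed nor needed, are in the scene too. Leave any red look-alike of the stand alone.

How it is judged (in metres and radians):
On the way, in this order (a step that is already met when the one before it is completed fails the run):
1. the cover lies face up on the padded stand, let go (contact force between cover and stand above 0.2 N and angle between cover_c's own z axis and vertical below 0.15 rad and contact force between the fingers and cover below 0.02 N and linear speed of cover below 0.02 m/s), for 0.2 s.
2. the cover has been lifted off the stand (contact force between cover and stand below 0.01 N and contact force between the fingers and cover above 1 N), for 0.2 s.
At the end, for the whole second after the job is handed in: The cover lies face up in the computer's hatch, its plate within 1.5 mm of fully home (4 mm sideways), level within 3 degrees, both spring tabs sprung out again (less than 1.2 mm deflected) beneath the lip, at rest and let go (horizontal distance between cover_c and hatch below 0.004 m and z of cover_c in the frame of hatch between -0.002 and 0.0015 m and angle between cover_c's own z axis and vertical below 0.05 rad and value of joint each of tab_a, tab_b below 0.0012 m and linear speed of cover below 0.01 m/s); the robot touches nothing.
It fails at once if the cover is forced against the computer with more than 100 N (contact force between cover and computer above 100 N).
It fails at once if a bystander is moved by more than 30 mm (distance of any of screwdriver_grip, memory, drive, fan, screws, tape, mug from where it was at the start of the episode above 0.03 m).
It also fails if it takes over 69 s, if anything falls off the work surface, if the arm or the gripper's body presses on something with over 40 N, if the wrist force passes 120 N, or if a joint passes its speed limit or range.

## Working session

There is one attempt and no reset: what is moved stays moved. The work goes in short steps, Python scripts to look and compute and a tool call to move; the robot and the scene stay as the last step left them, time stands still between calls to the robot, and variables do not carry over. Pictures are saved under pics/ and viewed, and the job is handed in when it is done.

Besides the shell and the picture viewer there is one more tool, called after ">>>" by a JSON object that holds its "api" and its "payload", one argument or row to a line. send_rows: Moves the arm, as the interface text tells. Its arguments: {"type":"object","properties":{"motion":{"type":"array","items":{"type":"object","properties":{"dx":{"type":"number"},"dy":{"type":"number"},"dz":{"type":"number"},"yaw":{"type":"number"},"grip":{"type":"number"}}}}},"required":["motion"]}

```bash
ls; mkdir -p pics; python3 - <<'E'
from plant import *
import cv2,json
print(state())
for n in ["side","top"]:
    c=read_camera(n)
    cv2.imwrite(f"pics/{n}0.png",c["pixels"][:,:,::-1])
    print(n,c["fx"],c["fy"],c["cx"],c["cy"],c["R"],c["t"])
    for q in ["cover_c","cover","rack","stand","stand_top","hatch","computer","cover_rib"]:
        try: print(q,[(r["point"],round(r["confidence"],2)) for r in search_frame(q,n)])
        except Exception as e: print(q,e)
E
```

```text
pics
{'t': 0.0, 'joint_pos': array([ 1.55618962,  0.5018591 , -0.42677505,  1.5513779 ,  0.22079521,
        1.13825818, -0.21026952]), 'dq': array([ 0.00013495,  0.00150001,  0.00060702, -0.0010726 , -0.00161582,
       -0.00057221, -0.00143931]), 'joint_efforts': array([-3.66843256e-05, -5.66592121e+01, -5.81617981e+00, -2.79115266e+01,
       -6.86205248e-02,  3.05263919e-02,  2.01923799e-04]), 'tool_pos': array([ 178.03407367, -624.46815571,  225.69983507]), 'eef_rot': array([-3.13974278e+00, -8.27721245e-05,  2.77861439e-01]), 'ft_force': array([ 0.29111223, -0.20331182, -1.04660637]), 'ft_torque': array([0.02926982, 0.01779373, 0.00600745]), 'grip_width': 92.10896724564975}
side 412.20563274064835 412.20563274064835 279.08095551886004 207.14058618967624 [[-0.87201594 -0.48946556  0.00341528]
 [-0.273707    0.48181917 -0.83242703]
 [ 0.40579882 -0.72682443 -0.55412415]] [ 490.85907483  237.3210138  1101.78488269]
cover_c [([180.6, 305.0], 0.6)]
cover [([180.6, 305.0], 0.6)]
rack [([197.5, 312.1], 0.58)]
stand [([183.9, 251.1], 0.51)]
stand_top [([182.9, 252.8], 0.85), ([224.4, 251.2], 0.74), ([229.3, 273.4], 0.62)]
hatch [([274.0, 251.0], 0.67), ([178.6, 301.9], 0.51), ([232.3, 274.3], 0.36)]
computer [([273.1, 250.3], 0.66), ([385.0, 251.0], 0.42)]
cover_rib [([180.7, 304.6], 0.67)]
top 474.2138597245762 474.2138597245762 283.265401892703 211.3963260623013 [[ 0.01672009 -0.99983806  0.0066556 ]
 [-0.9970086  -0.01717441 -0.07535845]
 [ 0.07546056 -0.00537569 -0.9971343 ]] [  -7.10042864  581.91705817 1376.56105728]
cover_c [([214.4, 356.2], 0.72)]
cover [([214.4, 356.2], 0.72)]
rack [([230.4, 355.0], 0.88), ([215.9, 358.8], 0.28)]
stand [([142.6, 353.8], 0.87), ([215.7, 283.9], 0.67), ([134.1, 309.5], 0.3), ([285.1, 256.9], 0.28)]
stand_top [([216.6, 278.8], 0.58), ([139.9, 354.8], 0.57), ([229.0, 351.0], 0.52)]
hatch [([231.8, 203.4], 0.88)]
computer [([231.1, 205.3], 0.65)]
cover_rib [([217.4, 357.2], 0.86)]
```

View pics/side0.png

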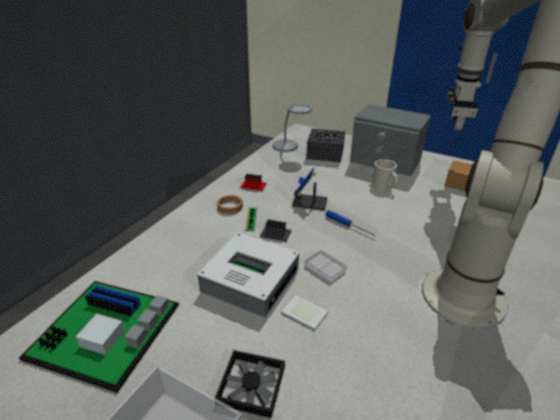

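View pics/top0.png

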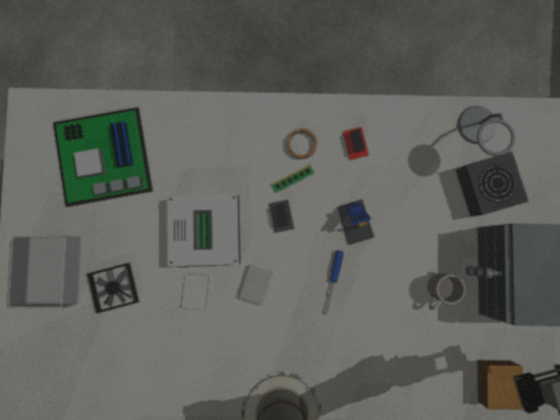

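```bash
python3 - <<'E'
import cv2
a=cv2.imread("pics/top0.png"); b=cv2.imread("pics/side0.png")
cv2.imwrite("pics/t1.png",cv2.resize(a[110:310,130:390],None,fx=3,fy=3,interpolation=cv2.INTER_CUBIC))
cv2.imwrite("pics/s1.png",cv2.resize(b[140:340,170:370],None,fx=3,fy=3,interpolation=cv2.INTER_CUBIC))
E
```

```text
(no output)
```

View pics/t1.png

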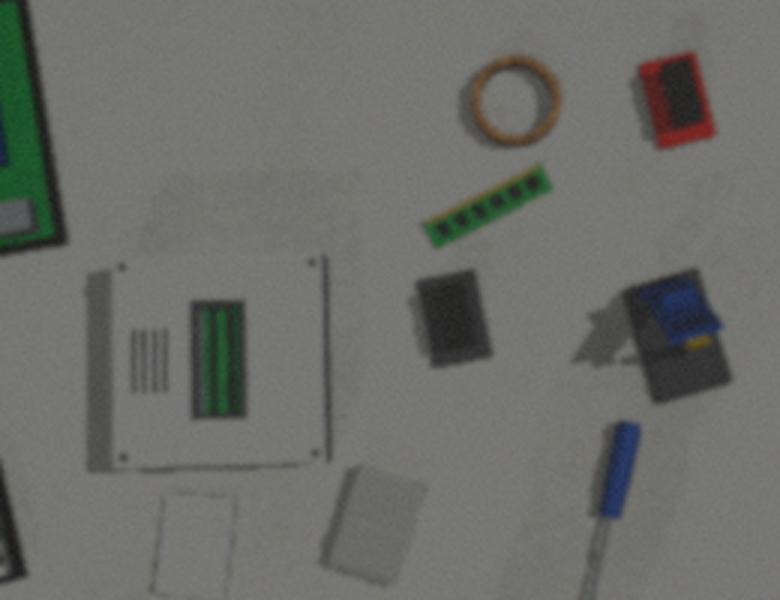

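View pics/s1.png

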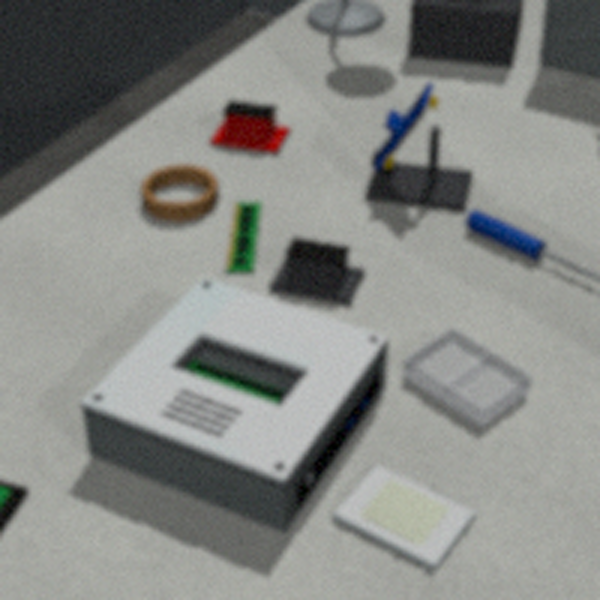

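The things I want, as [row, col] in the top view:
- **Cover:** blue, on the dark rack at (214,356). Look-alikes by colour are the screwdriver handle (267,337) and the blue sockets on the green board (143,121).
- **Stand:** dark at (216,281). Look-alike is the red stand at (143,355), which I will leave alone.
- **Hatch:** at (231,203). The grey bin (270,45) and the dark boxes on the right are not the computer.

Next I'll fit the poses precisely.

```bash
cat > h.py <<'E'
import numpy as np, cv2
from scipy.optimize import minimize
from scipy.ndimage import map_coordinates, gaussian_filter
def proj(c,X):
    P=np.atleast_2d(X)@np.array(c["R"]).T+np.array(c["t"])
    return np.c_[c["fx"]*P[:,0]/P[:,2]+c["cx"], c["fy"]*P[:,1]/P[:,2]+c["cy"]]  # col,row
def ray(c,rc,z):
    R=np.array(c["R"]);t=np.array(c["t"]);o=-R.T@t
    d=R.T@np.array([(rc[1]-c["cx"])/c["fx"],(rc[0]-c["cy"])/c["fy"],1.])
    return o+d*(z-o[2])/d[2]
def rect(lx,ly,z,cx=0,cy=0):
    a=[(-lx/2,-ly/2),(lx/2,-ly/2),(lx/2,ly/2),(-lx/2,ly/2)]
    a=[np.array([x+cx,y+cy,z]) for x,y in a]
    return [(a[i],a[(i+1)%4]) for i in range(4)]
def samp(edges,n=60):
    t=np.linspace(0.04,0.96,n)[:,None]
    return np.vstack([a+(b-a)*t for a,b in edges])
def gmag(img,s=1.0):
    out=0
    for k in range(3):
        g=img[:,:,k].astype(float)
        out=out+gaussian_filter(g,s,order=(0,1))**2+gaussian_filter(g,s,order=(1,0))**2
    return np.sqrt(out)
def place(pts,p):
    c,s=np.cos(p[2]),np.sin(p[2])
    return np.c_[c*pts[:,0]-s*pts[:,1]+p[0], s*pts[:,0]+c*pts[:,1]+p[1], pts[:,2]]
def fit(cams,pts,p0,rng=(25,25,0.3),s=1.0):
    G=[gmag(c["pixels"],s) for c in cams]
    def f(p):
        v=0
        for c,g in zip(cams,G):
            q=proj(c,place(pts,p)); v-=map_coordinates(g,[q[:,1],q[:,0]],order=1).mean()
        return v
    best=None
    for dx in np.linspace(-rng[0],rng[0],11):
        for dy in np.linspace(-rng[1],rng[1],11):
            for da in np.linspace(-rng[2],rng[2],9):
                p=np.array(p0)+[dx,dy,da]; v=f(p)
                if best is None or v<best[0]: best=(v,p)
    r=minimize(lambda q:f([q[0],q[1],q[2]/50]),[best[1][0],best[1][1],best[1][2]*50],method="Nelder-Mead",options=dict(xatol=.02,fatol=1e-4,initial_simplex=None))
    return [r.x[0],r.x[1],r.x[2]/50],-r.fun
def grab(name,n=4):
    from plant import read_camera
    cs=[read_camera(name) for _ in range(n)]
    c=dict(cs[0]); c["pixels"]=np.mean([k["pixels"].astype(float) for k in cs],0); return c
E
python3 - <<'E'
from h import *
import pickle
T=grab("top");S=grab("side"); pickle.dump((T,S),open("c0.pkl","wb"))
for c in(T,S): print(-np.array(c["R"]).T@c["t"])
obj={"hatch":((231.8,203.4),67,samp(rect(113,53,70))),
 "comp":((231,203),70,samp(rect(200,200,70))),
 "standfoot":((216,282),8,samp(rect(90,60,8))),
 "standpad":((216,282),45,samp(rect(64,30,45))),
 "rackfoot":((222,356),10,samp(rect(120,80,10,15,0)))}
for k,(rc,z,pts) in obj.items():
    p=ray(T,rc,z); print(k,p.round(1))
    yaws=[0.0] if k in("hatch","comp") else [0.25]if k!="rackfoot" else [0.3,0.3+np.pi]
    for y in yaws:
      for n,cs in(("top",[T]),("side",[S]),("both",[T,S])):
        r,v=fit(cs,pts,[p[0],p[1],y]); print("  ",n,np.round(r,3),round(v,2))
E
```

```text
[ 476.41896817   10.29477342 1416.51586914]
[ 45.89035664 926.71696608 806.40161371]
hatch [516.5 229.   67. ]
   top [523.982 232.067   0.   ] 30.64
   side [523.879 232.615   0.   ] 56.3
   both [523.924 232.287   0.   ] 86.88
comp [518.7 229.7  70. ]
   top [5.25171e+02 2.32801e+02 4.80000e-02] 13.01
   side [5.22378e+02 2.34767e+02 4.30000e-02] 37.32
   both [5.22864e+02 2.33778e+02 4.20000e-02] 48.78
standfoot [569.2   6.2   8. ]
   top [5.69816e+02 9.55200e+00 2.19000e-01] 28.15
   side [5.67344e+02 1.77350e+01 2.34000e-01] 40.29
   both [5.69218e+02 1.10550e+01 2.13000e-01] 64.38
standpad [566.8   6.3  45. ]
   top [ 5.82093e+02 -2.24300e+00  2.89000e-01] 17.83
   side [5.67565e+02 1.43630e+01 2.83000e-01] 48.5
   both [5.67908e+02 1.46780e+01 3.41000e-01] 53.73
rackfoot [ 555. -214.   10.]
   top [ 5.41677e+02 -2.15328e+02  2.96000e-01] 28.17
   side [ 5.39136e+02 -2.07320e+02  3.10000e-01] 43.52
   both [ 5.41407e+02 -2.13955e+02  3.02000e-01] 67.85
   top [ 570.422 -206.612    3.436] 28.17
   side [ 567.711 -198.17     3.452] 43.52
   both [ 570.037 -205.03     3.443] 67.85
```

```bash
python3 - <<'E'
import re
s=open("h.py").read()
s=s.replace('initial_simplex=None','initial_simplex=q0+np.vstack([np.zeros(3),np.diag([3.,3.,3.])])')
s=s.replace('    r=minimize(lambda','    q0=np.array([best[1][0],best[1][1],best[1][2]*50])\n    r=minimize(lambda')
s+='''
def overlay(c,items,box,f,fn):
    r0,r1,c0,c1=box
    im=cv2.resize(np.clip(c["pixels"][r0:r1,c0:c1,::-1]*1.5,0,255).astype(np.uint8),None,fx=f,fy=f,interpolation=cv2.INTER_CUBIC)
    for edges,p,col in items:
        for a,b in edges:
            q=proj(c,place(np.array([a,b]),p)); q=((q-[c0,r0]+.5)*f).round().astype(int)
            cv2.line(im,tuple(map(int,q[0])),tuple(map(int,q[1])),col,1)
    cv2.imwrite(fn,im)
'''
open("h.py","w").write(s)
E
python3 - <<'E'
from h import *
import pickle
T,S=pickle.load(open("c0.pkl","rb"))
E={"hatch":rect(113,53,70),"comp":rect(200,200,70),"stand":rect(90,60,8),"pad":rect(64,30,45),"rack":rect(120,80,10,15,0)}
P0={"hatch":(524,232,.04),"comp":(523,233,.04),"stand":(569,11,.22),"pad":(568,12,.22),"rack":(570,-205,3.44)}
for k in E:
  for n,cs in(("top",[T]),("side",[S]),("both",[T,S])):
    r,v=fit(cs,samp(E[k]),P0[k],(8,8,.1)); print(k,n,np.round(r,3),round(v,2))
    if n=="both": P0[k]=r
I=[(E["hatch"],P0["hatch"],(0,0,255)),(E["comp"],P0["comp"],(0,255,255)),(E["stand"],P0["stand"],(255,255,0)),(E["pad"],P0["stand"],(0,255,0)),(E["rack"],P0["rack"],(255,0,255))]
overlay(T,I,(180,280,250,380),6,"pics/o1.png")
overlay(S,I,(160,300,190,330),4,"pics/o2.png")
overlay(T,I,(180,280,150,250),6,"pics/o3.png")
E
```

```text
hatch top [5.24007e+02 2.31658e+02 3.10000e-02] 31.65
hatch side [5.23871e+02 2.32622e+02 4.00000e-02] 56.84
hatch both [5.23869e+02 2.32015e+02 4.00000e-02] 88.29
comp top [5.25167e+02 2.32793e+02 4.80000e-02] 13.01
comp side [5.22360e+02 2.34775e+02 4.30000e-02] 37.32
comp both [5.22863e+02 2.33765e+02 4.20000e-02] 48.78
stand top [5.69819e+02 9.55300e+00 2.19000e-01] 28.15
stand side [5.67348e+02 1.77460e+01 2.34000e-01] 40.29
stand both [5.69226e+02 1.10520e+01 2.13000e-01] 64.38
pad top [5.75077e+02 3.21150e+01 1.70000e-02] 15.99
pad side [5.67572e+02 1.43590e+01 2.83000e-01] 48.5
pad both [5.67934e+02 1.46540e+01 3.42000e-01] 53.73
rack top [ 570.38  -206.59     3.437] 28.17
rack side [ 567.681 -198.192    3.449] 43.52
rack both [ 570.043 -205.031    3.444] 67.85
```

View pics/o1.png

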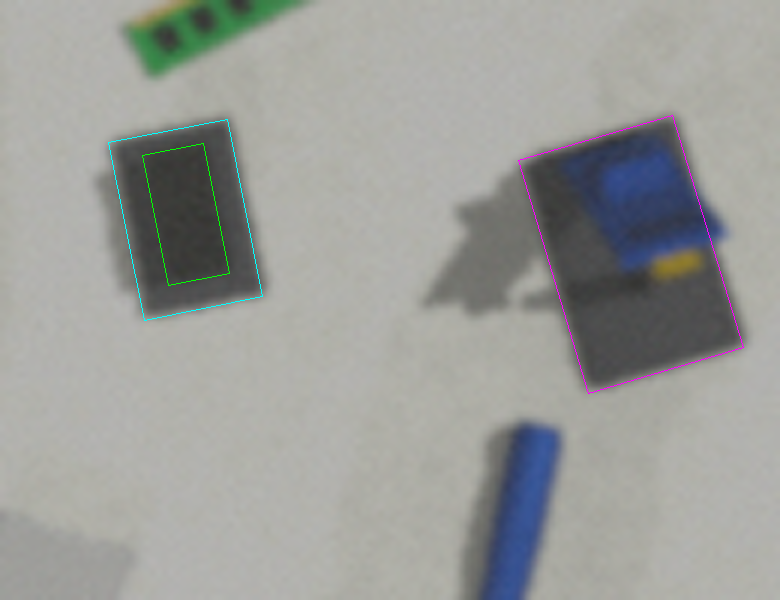

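View pics/o2.png

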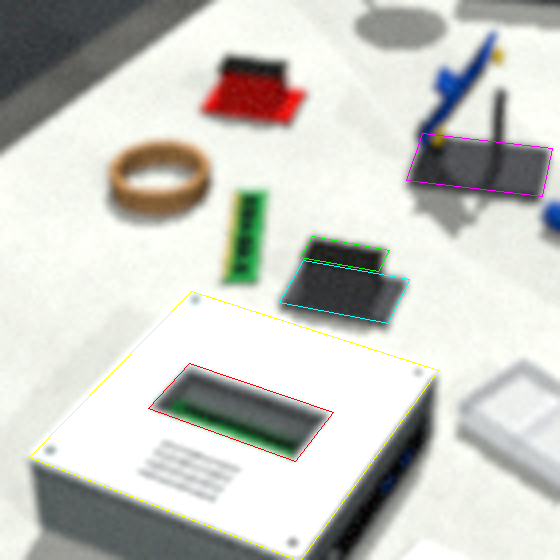

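View pics/o3.png

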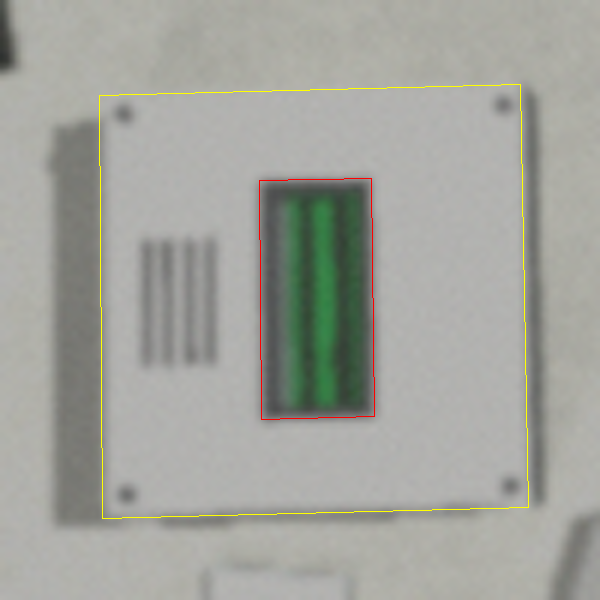

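```bash
cat >> h.py <<'E'
from scipy.spatial import ConvexHull
def fithull(cams,V,p0,steps=(4,4,.05),s=1.0):
    G=[gmag(c["pixels"],s) for c in cams]
    def f(q):
        p=[q[0],q[1],q[2]/50]; v=0
        for c,g in zip(cams,G):
            uv=proj(c,place(V,p)); h=uv[ConvexHull(uv).vertices]
            pts=np.vstack([h[i]+(h[(i+1)%len(h)]-h[i])*np.linspace(0,1,60,endpoint=False)[:,None]*1 for i in range(len(h))])
            w=np.concatenate([[np.linalg.norm(h[(i+1)%len(h)]-h[i])]*60 for i in range(len(h))])
            v-=(map_coordinates(g,[pts[:,1],pts[:,0]],order=1)*w).sum()/w.sum()
        return v
    best=None
    for k in range(6):
        rng=np.random.default_rng(k); q0=np.array([p0[0],p0[1],p0[2]*50])+rng.uniform(-3,3,3)*(k>0)
        r=minimize(f,q0,method="Nelder-Mead",options=dict(xatol=.02,fatol=1e-4,initial_simplex=q0+np.vstack([np.zeros(3),np.diag([4.,4.,2.])])))
        if best is None or r.fun<best.fun: best=r
    return [best.x[0],best.x[1],best.x[2]/50],-best.fun
def boxv(lx,ly,z0,z1,cx=0,cy=0):
    return np.array([[cx+a*lx/2,cy+b*ly/2,z] for a in(-1,1) for b in(-1,1) for z in(z0,z1)])
def covedges(th):
    # plate + rib in rack-type frame about cover_c; th = angle of x axis above horizontal
    u=np.array([np.cos(th),0,np.sin(th)]);n=np.array([-np.sin(th),0,np.cos(th)]);v=np.array([0,1,0])
    # frame: u lean to +x, n = face; y = n x u
    def pt(a,b,c): return a*u+b*v+c*n
    E=[]
    for (lx,ly,z0) in((110,50,3),(110,50,-3),(10,34,21)):
        q=[pt(sx*lx/2,sy*ly/2,z0) for sx,sy in((-1,-1),(1,-1),(1,1),(-1,1))]
        E+=[(q[i],q[(i+1)%4]) for i in range(4)]
    return E
E
python3 - <<'E'
from h import *
import pickle
T,S=pickle.load(open("c0.pkl","rb"))
V={"comp":(boxv(200,200,0,70),(523,233,.04)),"stand":(boxv(90,60,0,8),(569,10,.22)),"rack":(boxv(120,80,0,10,15,0),(570,-206,3.44))}
R={}
for k,(v,p) in V.items():
  for n,cs in(("top",[T]),("side",[S]),("both",[T,S])):
    r,f=fithull(cs,v,p); print(k,n,np.round(r,3),round(f,1)); R[k,n]=r
for n,c in(("top",T),("side",S)):
  p=R["rack","both"]
  ce=[(a+[-8,0,83],b+[-8,0,83]) for a,b in covedges(np.pi/3)]
  I=[(ce,p,(0,0,255)),(rect(120,80,10,15,0),p,(255,0,255)),(rect(90,60,8),R["stand","both"],(255,255,0)),(rect(90,60,0),R["stand","both"],(255,255,0)),(rect(64,30,45),R["stand","both"],(0,255,0))]
  overlay(c,I,(190,270,260,380) if n=="top" else (160,255,245,355),6,f"pics/p_{n}.png")
E
```

```text
comp top [5.25447e+02 2.30962e+02 2.60000e-02] 12.0
comp side [5.27128e+02 2.27916e+02 4.70000e-02] 25.5
comp both [5.26090e+02 2.29897e+02 4.80000e-02] 36.3
stand top [5.69928e+02 9.58600e+00 2.20000e-01] 27.4
stand side [5.70089e+02 1.25270e+01 2.41000e-01] 38.9
stand both [5.70351e+02 1.02330e+01 2.21000e-01] 65.6
rack top [ 570.563 -207.197    3.439] 27.6
rack side [ 571.41  -205.876    3.453] 42.9
rack both [ 570.954 -206.763    3.442] 70.2
```

View pics/p_top.png

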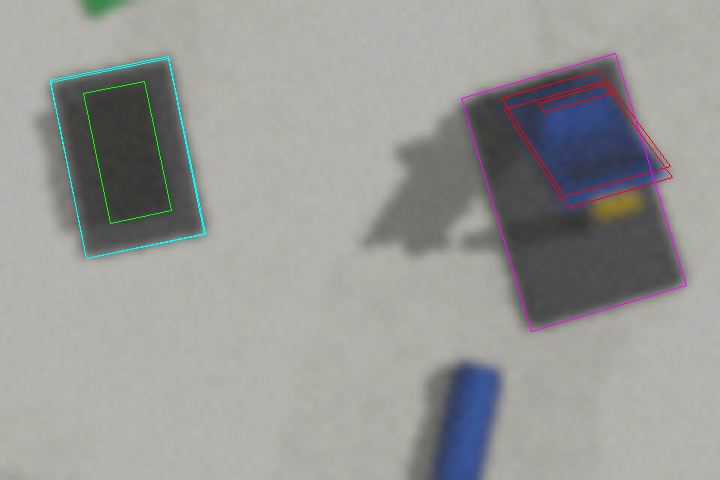

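View pics/p_side.png

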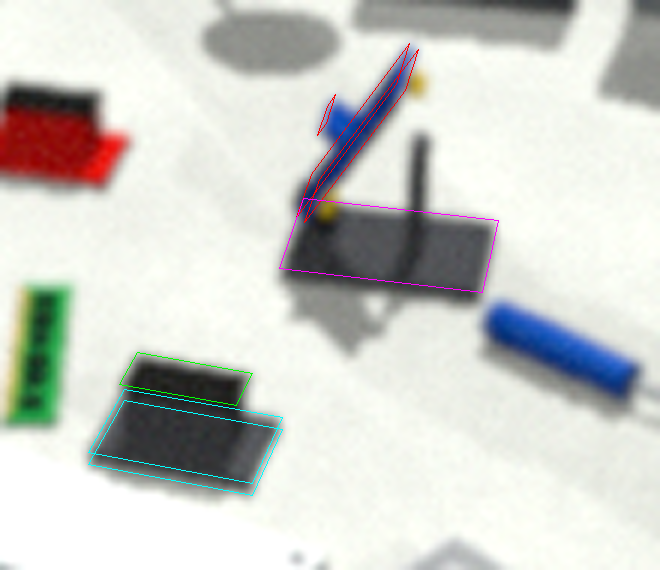

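```bash
python3 - <<'E'
from h import *
import pickle
T,S=pickle.load(open("c0.pkl","rb"))
th=np.pi/3
u=np.array([np.cos(th),0,np.sin(th)]);n=np.array([-np.sin(th),0,np.cos(th)])
def blue(c):
    p=c["pixels"]; return (p[:,:,2]-np.maximum(p[:,:,0],p[:,:,1]))
# blue-blob centroid compare with model rendering
def model(c,p,z=83):
    F=8; m=np.zeros((420*F,560*F),np.uint8)
    def poly(V):
        q=proj(c,place(V+[0,0,z],p)); h=cv2.convexHull(((q+.5)*F).astype(np.float32)).astype(np.int32); cv2.fillConvexPoly(m,h,1)
    poly(np.array([a*55*u+[0,b*25,0]+k*3*n for a in(-1,1) for b in(-1,1) for k in(-1,1)]))
    poly(np.array([a*5*u+[0,b*17,0]+k*n for a in(-1,1) for b in(-1,1) for k in(3,21)]))
    return cv2.resize(m.astype(np.float32),(560,420),interpolation=cv2.INTER_AREA)
res={}
for nme,c,box in(("top",T,(190,245,330,380)),("side",S,(160,205,285,325))):
    b=blue(c); sub=b[box[0]:box[1],box[2]:box[3]]; print(nme,sub.max())
    w=np.clip(sub-0.25*sub.max()*0.6,0,None); w=(sub>0.3*np.percentile(sub,99)).astype(float)
    rr,cc=np.mgrid[box[0]:box[1],box[2]:box[3]]
    obs=np.array([(rr*w).sum()/w.sum(),(cc*w).sum()/w.sum()])
    p=[570.9+7.7,-206.7+2.3,3.442]
    m=model(c,p); r2,c2=np.mgrid[:420,:560]; mm=(m>.5)
    print(" obs",obs.round(2),w.sum()," model",r2[mm].mean().round(2),c2[mm].mean().round(2),mm.sum())
E
```

```text
top 41.0
 obs [213.04 356.65] 359.0  model 212.62 357.19 377
side 70.75
 obs [181.32 303.49] 129.0  model 181.09 303.38 159
```

```bash
cat >> h.py <<'E'
def rel(p0,y0,pts):
    "world targets [x,y,z,yaw] -> dx,dy,dz,yaw rows from commanded pose p0, yaw y0 (tool down)"
    c,s=np.cos(y0),np.sin(y0)
    for x,y,z,w in pts:
        d=np.array([x-p0[0],y-p0[1],z-p0[2]])
        print("dx %.1f dy %.1f dz %.1f yaw %.3f"%(c*d[0]+s*d[1], s*d[0]-c*d[1], -d[2], y0-w))
E
python3 - <<'E'
from h import *
T=None
rel([178.29,-625.07,226.73],.2779,[[300,-400,230,.3],[572,-205,230,.3],[572,-205,80,.3]])
import pickle
T,S=pickle.load(open("c0.pkl","rb"))
print(ray(T,(287,450),45),ray(T,(290,480),150),ray(T,(230,480),150))
E
```

```text
dx 178.8 dy -183.0 dz -3.3 yaw -0.022
dx 493.8 dy -295.9 dz -3.3 yaw -0.022
dx 493.8 dy -295.9 dz 146.7 yaw -0.022
[ 370.69108751 -479.64743784   45.        ] [ 372.18741484 -521.81423321  150.        ] [ 531.38553974 -524.14183799  150.        ]
```

>>> {"api": "send_rows", "payload": {
  "motion": [
    {"dx":36,"dy":-37,"dz":-3},
    {"dx":72,"dy":-74,"dz":-3},
    {"dx":108,"dy":-110,"dz":-3},
    {"dx":143,"dy":-147,"dz":-3},
    {"dx":179,"dy":-183,"dz":-3},
    {"dx":219,"dy":-197,"dz":-3},
    {"dx":258,"dy":-211,"dz":-3},
    {"dx":297,"dy":-225,"dz":-3,"yaw":-0.01},
    {"dx":337,"dy":-239,"dz":-3,"yaw":-0.022},
    {"dx":376,"dy":-253,"dz":-3,"yaw":-0.022},
    {"dx":415,"dy":-267,"dz":-3,"yaw":-0.022},
    {"dx":455,"dy":-282,"dz":-3,"yaw":-0.022},
    {"dx":493.8,"dy":-296,"dz":-3,"yaw":-0.022},
    {"dx":493.8,"dy":-296,"dz":-3,"yaw":-0.022},
    {"dx":493.8,"dy":-296,"dz":-3,"yaw":-0.022},
    {"dx":493.8,"dy":-296,"dz":-3,"yaw":-0.022}
  ]
}}

```text
validation failed for argument at $.mo...
```

```bash
python3 - <<'E'
from h import *
from plant import *
s=state();print(s["t"],s["tool_pos"],s["eef_rot"],s["joint_pos"].round(2))
T=grab("top",1);S=grab("side",1)
overlay(T,[],(160,290,260,400),5,"pics/a1.png");overlay(S,[],(120,260,230,370),5,"pics/a2.png")
E
```

```text
1.3 [ 178.26421637 -625.0918682   226.75108252] [ 3.14153045e+00 -7.90093756e-07  2.77791873e-01] [ 1.56  0.5  -0.43  1.55  0.22  1.14 -0.21]
```

View pics/a1.png

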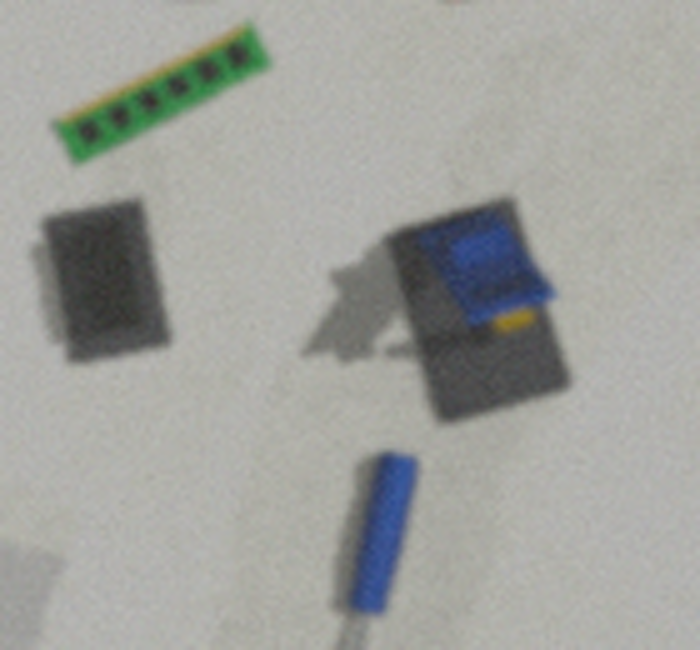

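View pics/a2.png

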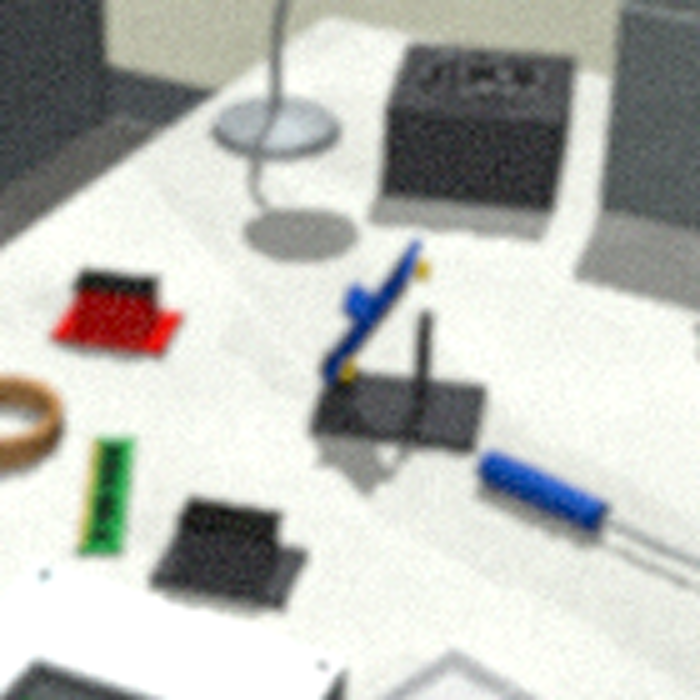

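The call was refused, probably because a row has to carry every field, so nothing moved. The pictures still give a closer look at the blue cover on the rack (top pixel about (214,356)). I'm resending with full rows.

>>> {"api": "send_rows", "payload": {
  "motion": [
    {"dx":36,"dy":-37,"dz":-3,"yaw":0,"grip":90},
    {"dx":72,"dy":-74,"dz":-3,"yaw":0,"grip":90},
    {"dx":108,"dy":-110,"dz":-3,"yaw":0,"grip":90},
    {"dx":143,"dy":-147,"dz":-3,"yaw":0,"grip":90},
    {"dx":179,"dy":-183,"dz":-3,"yaw":0,"grip":90},
    {"dx":219,"dy":-197,"dz":-3,"yaw":0,"grip":90},
    {"dx":258,"dy":-211,"dz":-3,"yaw":0,"grip":90},
    {"dx":297,"dy":-225,"dz":-3,"yaw":-0.01,"grip":90},
    {"dx":337,"dy":-239,"dz":-3,"yaw":-0.022,"grip":90},
    {"dx":376,"dy":-253,"dz":-3,"yaw":-0.022,"grip":90},
    {"dx":415,"dy":-267,"dz":-3,"yaw":-0.022,"grip":90},
    {"dx":455,"dy":-282,"dz":-3,"yaw":-0.022,"grip":90},
    {"dx":494,"dy":-296,"dz":-3,"yaw":-0.022,"grip":90},
    {"dx":494,"dy":-296,"dz":-3,"yaw":-0.022,"grip":90},
    {"dx":494,"dy":-296,"dz":-3,"yaw":-0.022,"grip":90},
    {"dx":494,"dy":-296,"dz":-3,"yaw":-0.022,"grip":90}
  ]
}}

```text
t: 3.4
tool_pos: [571.1, -206.5, 229.6]
eef_rot: [3.141, 0.001, 0.298]
ft_force: [-0.2, -0.5, -0.4]
grip_width: 89.7
```

```bash
python3 - <<'E'
from h import *
from plant import *
s=state();print(s["t"],s["tool_pos"],s["eef_rot"],s["joint_pos"].round(2))
T=grab("top",1);S=grab("side",1)
overlay(T,[],(160,290,260,400),5,"pics/a3.png");overlay(S,[],(120,260,230,370),5,"pics/a4.png")
E
```

```text
3.4 [ 571.1389761  -206.47547879  229.62428442] [3.14097505e+00 9.98378873e-04 2.97701061e-01] [ 0.79  0.46 -0.65  1.65  0.31  1.13 -1.22]
```

View pics/a4.png

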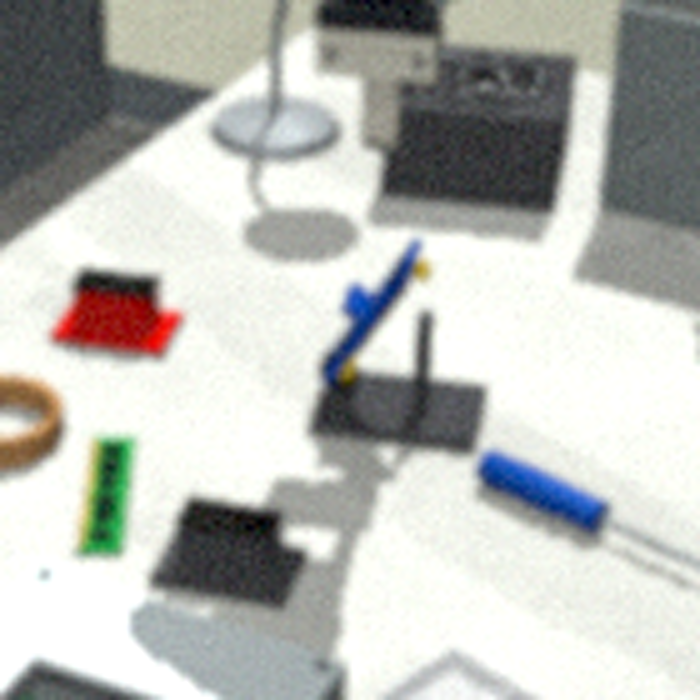

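The gripper is right above the cover, with its near finger at about full-picture pixel (141,306). I'm going down and will stop before closing.

>>> {"api": "send_rows", "payload": {
  "motion": [
    {"dx":0,"dy":0,"dz":30,"yaw":0,"grip":90},
    {"dx":0,"dy":0,"dz":60,"yaw":0,"grip":90},
    {"dx":0,"dy":0,"dz":90,"yaw":0,"grip":90},
    {"dx":0,"dy":0,"dz":110,"yaw":0,"grip":90},
    {"dx":0,"dy":0,"dz":130,"yaw":0,"grip":90},
    {"dx":0,"dy":0,"dz":143,"yaw":0,"grip":90},
    {"dx":0,"dy":0,"dz":149,"yaw":0,"grip":90},
    {"dx":0,"dy":0,"dz":149,"yaw":0,"grip":90}
  ]
}}

```text
t: 4.5
tool_pos: [572.3, -204.9, 80.7]
eef_rot: [-3.142, -0.0, 0.3]
ft_force: [0.6, 0.6, 0.6]
grip_width: 89.8
```

```bash
python3 - <<'E'
from h import *
from plant import *
s=state();print(s["t"],s["tool_pos"],s["eef_rot"],s["ft_force"])
T=grab("top",1);S=grab("side",1)
overlay(S,[],(130,230,260,360),6,"pics/b4.png")
E
```

```text
4.5 [ 572.28078308 -204.85389042   80.70710943] [-3.14151324e+00 -2.93465743e-05  2.99927512e-01] [0.56379856 0.57449897 0.6349539 ]
```

View pics/b4.png

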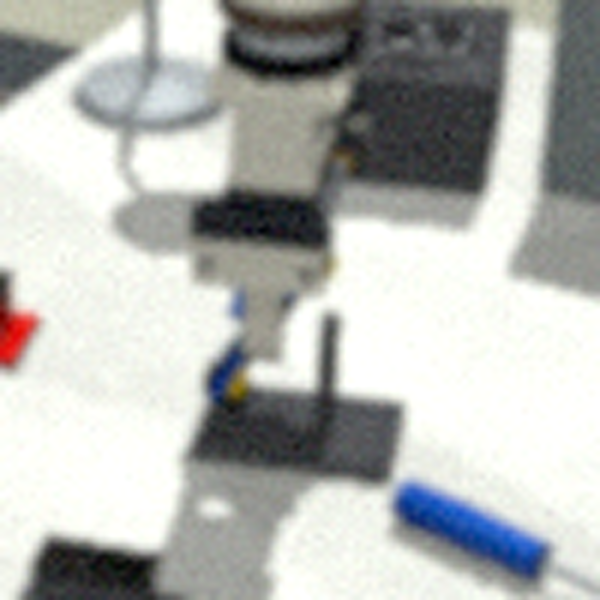

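The near finger (crop pixel (265,330)) straddles the cover's edge and is clear of the rest. Closing.

>>> {"api": "send_rows", "payload": {
  "motion": [
    {"dx":0,"dy":0,"dz":0,"yaw":0,"grip":40},
    {"dx":0,"dy":0,"dz":0,"yaw":0,"grip":40},
    {"dx":0,"dy":0,"dz":0,"yaw":0,"grip":40},
    {"dx":0,"dy":0,"dz":0,"yaw":0,"grip":40},
    {"dx":0,"dy":0,"dz":0,"yaw":0,"grip":40},
    {"dx":0,"dy":0,"dz":0,"yaw":0,"grip":40}
  ]
}}

```text
t: 5.35
tool_pos: [572.2, -204.8, 80.8]
eef_rot: [-3.142, -0.0, 0.3]
ft_force: [-0.2, -0.1, 0.4]
grip_width: 49.6
```

```bash
python3 - <<'E'
from h import *
rel([572.2,-204.8,80.7],.3,[[572.2+40*np.cos(.3),-204.8+40*np.sin(.3),105,.3],[592,-120,185,.26],[592,15,185,.221],[592,15,130,.221]])
E
```

```text
dx 40.0 dy -0.0 dz -24.3 yaw 0.000
dx 44.0 dy -75.2 dz -104.3 yaw 0.040
dx 83.9 dy -204.1 dz -104.3 yaw 0.079
dx 83.9 dy -204.1 dz -49.3 yaw 0.079
```

>>> {"api": "send_rows", "payload": {
  "motion": [
    {"dx":9,"dy":0,"dz":-5,"yaw":0,"grip":40},
    {"dx":18,"dy":0,"dz":-11,"yaw":0,"grip":40},
    {"dx":27,"dy":0,"dz":-16,"yaw":0,"grip":40},
    {"dx":36,"dy":0,"dz":-21,"yaw":0,"grip":40},
    {"dx":42,"dy":0,"dz":-26,"yaw":0,"grip":40},
    {"dx":42,"dy":0,"dz":-45,"yaw":0,"grip":40},
    {"dx":42,"dy":0,"dz":-70,"yaw":0,"grip":40},
    {"dx":42,"dy":0,"dz":-95,"yaw":0,"grip":40},
    {"dx":42,"dy":0,"dz":-105,"yaw":0,"grip":40},
    {"dx":42,"dy":0,"dz":-105,"yaw":0,"grip":40}
  ]
}}

```text
t: 6.6
tool_pos: [612.6, -192.8, 186.9]
eef_rot: [3.14, -0.001, 0.3]
ft_force: [0.2, -0.0, -2.8]
grip_width: 49.9
```

```bash
python3 - <<'E'
from h import *
from plant import *
s=state();print(s["t"],s["tool_pos"],s["eef_rot"],s["ft_force"])
T=grab("top",1);S=grab("side",1)
overlay(S,[],(100,230,250,380),6,"pics/c4.png")
E
```

```text
6.6 [ 612.64817368 -192.84074847  186.85534287] [ 3.14023053e+00 -1.26588551e-03  2.99581921e-01] [ 0.16668526 -0.02951081 -2.7500822 ]
```

View pics/c4.png

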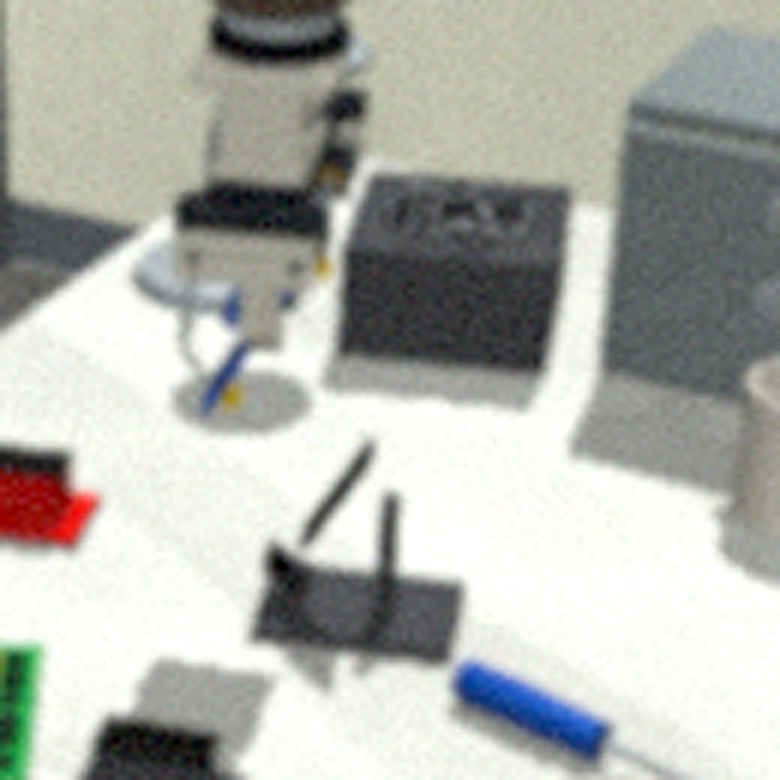

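The cover hangs in the fingers at its original tilt, with tabs at crop pixels (322,265) and (232,397), and the rack is empty. Next, over the stand.

```bash
python3 - <<'E'
from h import *
rel([612.4,-192.4,185.7],.3,[[592,15,186,.221]])
st=np.array([570.3,10.2]); e=-np.array([np.cos(.221),np.sin(.221)])
print("arc, from pose (592,15,yaw.221)")
g=12
for z0 in [186]:
  for th,s in((60,18),(50,22),(40,26),(30,29),(20,31),(10,32),(4,32)):
    t=np.radians(th);u=np.array([np.cos(t),np.sin(t)]);n=np.array([-np.sin(t),np.cos(t)])
    p=np.array([-32,45])+(s+g)*u+3*n
    w=st+p[0]*e
    print(th,p.round(1),end=" "); rel([592,15,z0],.221,[[w[0],w[1],p[1]-13,.221]])
E
```

```text
dx 41.8 dy -204.2 dz -0.3 yaw 0.079
arc, from pose (592,15,yaw.221)
60 [-19.6  72.5] dx -2.6 dy -0.1 dz 126.5 yaw 0.000
50 [-12.4  73. ] dx -9.8 dy -0.1 dz 126.0 yaw 0.000
40 [-4.8 71.7] dx -17.4 dy -0.1 dz 127.3 yaw 0.000
30 [ 2.  68.1] dx -24.2 dy -0.1 dz 130.9 yaw 0.000
20 [ 7.4 62.5] dx -29.6 dy -0.1 dz 136.5 yaw 0.000
10 [10.8 55.6] dx -33.0 dy -0.1 dz 143.4 yaw 0.000
4 [11.7 51.1] dx -33.9 dy -0.1 dz 147.9 yaw 0.000
```

>>> {"api": "send_rows", "payload": {
  "motion": [
    {"dx":5,"dy":-25,"dz":0,"yaw":0.01,"grip":40},
    {"dx":10,"dy":-50,"dz":0,"yaw":0.02,"grip":40},
    {"dx":15,"dy":-76,"dz":0,"yaw":0.03,"grip":40},
    {"dx":21,"dy":-102,"dz":0,"yaw":0.04,"grip":40},
    {"dx":26,"dy":-128,"dz":0,"yaw":0.05,"grip":40},
    {"dx":31,"dy":-154,"dz":0,"yaw":0.06,"grip":40},
    {"dx":36,"dy":-180,"dz":0,"yaw":0.07,"grip":40},
    {"dx":41.8,"dy":-204.2,"dz":0,"yaw":0.079,"grip":40},
    {"dx":41.8,"dy":-204.2,"dz":0,"yaw":0.079,"grip":40},
    {"dx":41.8,"dy":-204.2,"dz":0,"yaw":0.079,"grip":40}
  ]
}}

```text
t: 7.95
tool_pos: [591.6, 13.6, 184.9]
eef_rot: [3.141, 0.002, 0.22]
ft_force: [0.5, -0.4, -1.1]
grip_width: 49.9
```

>>> {"api": "send_rows", "payload": {
  "motion": [
    {"dx":2,"dy":0,"dz":20,"yaw":0,"grip":40},
    {"dx":2,"dy":0,"dz":45,"yaw":0,"grip":40},
    {"dx":2,"dy":0,"dz":70,"yaw":0,"grip":40},
    {"dx":2,"dy":0,"dz":90,"yaw":0,"grip":40},
    {"dx":2,"dy":0,"dz":105,"yaw":0,"grip":40},
    {"dx":2,"dy":0,"dz":112,"yaw":0,"grip":40},
    {"dx":2,"dy":0,"dz":112,"yaw":0,"grip":40},
    {"dx":2,"dy":0,"dz":112,"yaw":0,"grip":40}
  ]
}}

```text
t: 8.95
tool_pos: [594.6, 15.5, 74.5]
eef_rot: [3.141, -0.001, 0.221]
ft_force: [-0.3, 0.9, -1.8]
grip_width: 50.1
```

```bash
python3 - <<'E'
from h import *
from plant import *
s=state();print(s["t"],s["tool_pos"],s["eef_rot"],s["ft_force"])
S=grab("side",2)
st=[570.3,10.2,.221]
overlay(S,[(rect(64,30,45),st,(0,255,0))],(150,250,215,325),7,"pics/d4.png")
E
```

```text
8.95 [594.59551261  15.47418677  74.5313052 ] [ 3.14128229e+00 -1.49601121e-03  2.20855972e-01] [-0.31069684  0.8772043  -1.75338628]
```

View pics/d4.png

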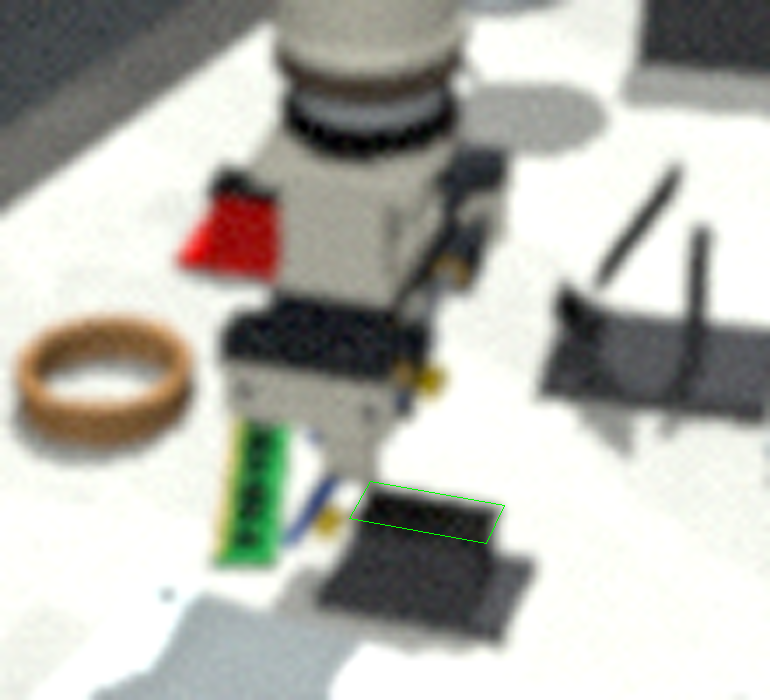

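The lower yellow tab (crop (328,518)) is just outside the end of the pad (355,510), ready to hook. Starting the tilt.

>>> {"api": "send_rows", "payload": {
  "motion": [
    {"dx":-2,"dy":0,"dz":6,"yaw":0,"grip":40},
    {"dx":-4.5,"dy":0,"dz":12,"yaw":0,"grip":40},
    {"dx":-8,"dy":0,"dz":14.5,"yaw":0,"grip":40},
    {"dx":-12,"dy":0,"dz":14.5,"yaw":0,"grip":40},
    {"dx":-16,"dy":0,"dz":15,"yaw":0,"grip":40},
    {"dx":-19.5,"dy":0,"dz":15.5,"yaw":0,"grip":40},
    {"dx":-23,"dy":0,"dz":17,"yaw":0,"grip":40},
    {"dx":-26,"dy":0,"dz":19,"yaw":0,"grip":40},
    {"dx":-26,"dy":0,"dz":19,"yaw":0,"grip":40}
  ]
}}

```text
t: 10.18
tool_pos: [572.3, 10.8, 56.4]
eef_rot: [-3.141, -0.008, 0.221]
ft_force: [6.4, 1.4, 0.8]
grip_width: 49.8
```

```bash
python3 - <<'E'
from h import *
from plant import *
s=state();print(s["t"],s["tool_pos"],s["eef_rot"],s["ft_force"])
S=grab("side",2)
st=[570.3,10.2,.221]
overlay(S,[],(150,250,215,325),7,"pics/d5.png")
E
```

```text
10.175 [572.34661741  10.77514015  56.36893673] [-3.14148549 -0.00817012  0.22133867] [6.38340751 1.36587353 0.80915957]
```

View pics/d5.png

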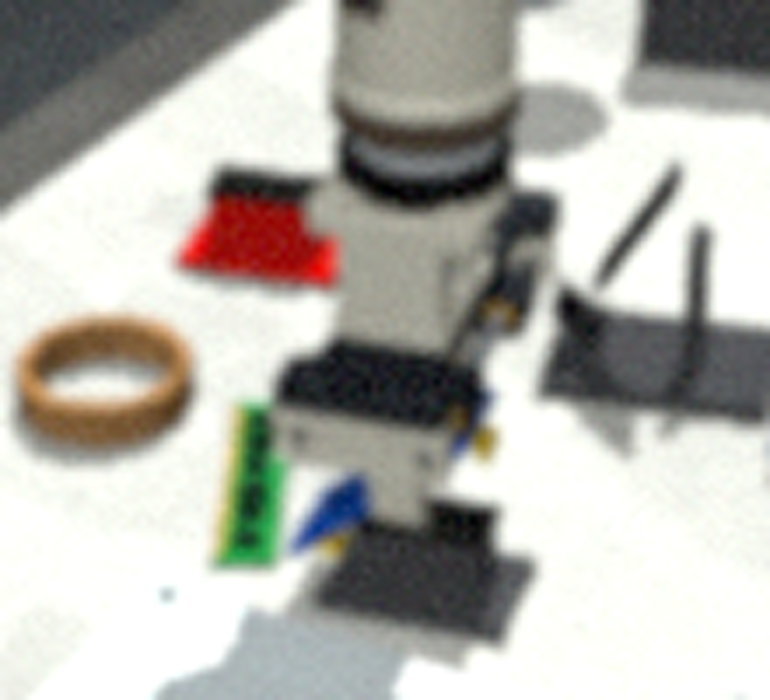

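The cover is turning: the tab-to-tab slope has dropped from 60° to about 40°, and the lower tab catches the pad end with about 6 N. From here I'll go mostly straight down.

>>> {"api": "send_rows", "payload": {
  "motion": [
    {"dx":-25,"dy":0,"dz":22,"yaw":0,"grip":40},
    {"dx":-25,"dy":0,"dz":25,"yaw":0,"grip":40},
    {"dx":-26,"dy":0,"dz":28,"yaw":0,"grip":40},
    {"dx":-27,"dy":0,"dz":31,"yaw":0,"grip":40},
    {"dx":-28,"dy":0,"dz":33.5,"yaw":0,"grip":40},
    {"dx":-28,"dy":0,"dz":33.5,"yaw":0,"grip":40}
  ]
}}

```text
t: 11.02
tool_pos: [543.0, 3.8, 24.2]
eef_rot: [3.14, -0.003, 0.221]
ft_force: [-7.3, -0.3, 26.4]
grip_width: 49.8
```

```bash
python3 - <<'E'
from h import *
from plant import *
s=state();print(s["t"],s["tool_pos"],s["eef_rot"],s["ft_force"])
S=grab("side",2)
overlay(S,[],(150,250,215,325),7,"pics/d6.png")
E
```

```text
11.025 [543.04372557   3.84921615  24.19345258] [ 3.13956422e+00 -2.57248971e-03  2.21230191e-01] [-7.32875484 -0.26917521 26.35976439]
```

View pics/d6.png

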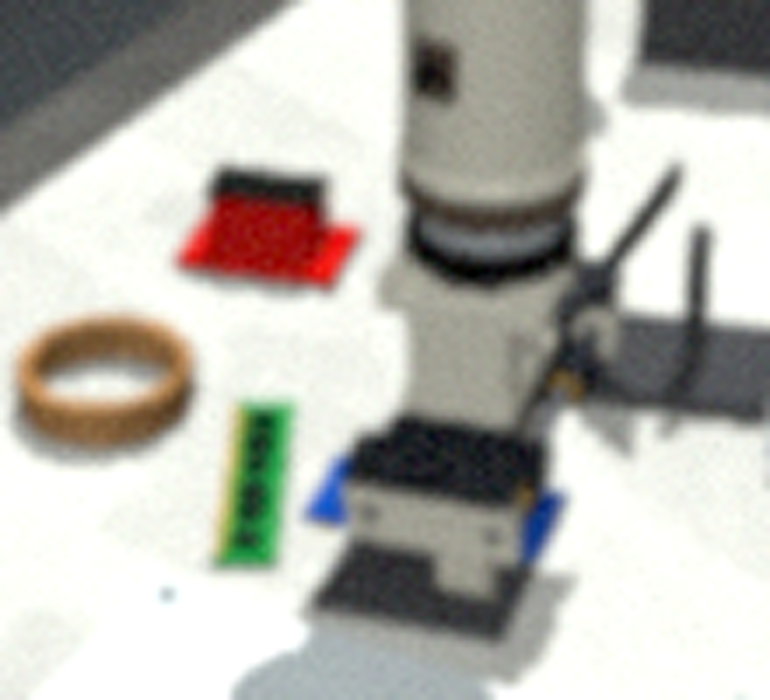

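I slipped here: rows count from the pose at the start of each call, so this call went lower and further than I meant (26 N, no limit passed). The cover is now flat, with its ends at crop (330,490) and (545,520), but it sits off towards one end. I'll relieve the force and shift it back to centre.

>>> {"api": "send_rows", "payload": {
  "motion": [
    {"dx":2,"dy":0,"dz":-3,"yaw":0,"grip":40},
    {"dx":4,"dy":0,"dz":-6,"yaw":0,"grip":40},
    {"dx":9,"dy":0,"dz":-6,"yaw":0,"grip":40},
    {"dx":13,"dy":0,"dz":-6,"yaw":0,"grip":40},
    {"dx":13,"dy":0,"dz":-6,"yaw":0,"grip":40},
    {"dx":13,"dy":0,"dz":-6,"yaw":0,"grip":40}
  ]
}}

```text
t: 11.88
tool_pos: [553.6, 6.4, 27.0]
eef_rot: [-3.141, 0.001, 0.221]
ft_force: [0.3, 0.5, -0.6]
grip_width: 49.7
```

```bash
python3 - <<'E'
from h import *
from plant import *
s=state();print(s["t"],s["tool_pos"],s["eef_rot"],s["ft_force"])
S=grab("side",2);T=grab("top",2)
overlay(S,[],(150,250,215,325),7,"pics/d7.png")
E
```

```text
11.875 [553.58313427   6.40592427  26.95353637] [-3.14138174e+00  5.57978345e-04  2.20897743e-01] [ 0.28042078  0.46146078 -0.60650514]
```

View pics/d7.png

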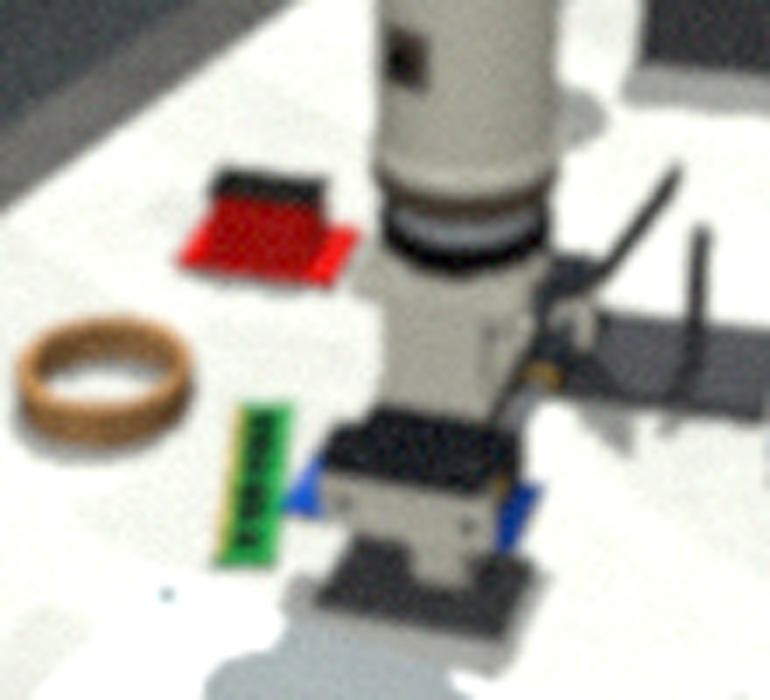

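Cover level (edge direction (285,508)→(515,552) parallel to the pad) and held free about 3 mm up. I'm setting it down, opening, and going up.

>>> {"api": "send_rows", "payload": {
  "motion": [
    {"dx":0,"dy":0,"dz":2,"yaw":0,"grip":40},
    {"dx":0,"dy":0,"dz":3,"yaw":0,"grip":40},
    {"dx":0,"dy":0,"dz":3,"yaw":0,"grip":56},
    {"dx":0,"dy":0,"dz":3,"yaw":0,"grip":70},
    {"dx":0,"dy":0,"dz":3,"yaw":0,"grip":90},
    {"dx":0,"dy":0,"dz":3,"yaw":0,"grip":90},
    {"dx":0,"dy":0,"dz":3,"yaw":0,"grip":90},
    {"dx":0,"dy":0,"dz":-20,"yaw":0,"grip":90},
    {"dx":0,"dy":0,"dz":-50,"yaw":0,"grip":90},
    {"dx":0,"dy":0,"dz":-90,"yaw":0,"grip":90},
    {"dx":0,"dy":0,"dz":-130,"yaw":0,"grip":90},
    {"dx":-60,"dy":0,"dz":-130,"yaw":0,"grip":90},
    {"dx":-120,"dy":0,"dz":-130,"yaw":0,"grip":90},
    {"dx":-150,"dy":0,"dz":-130,"yaw":0,"grip":90},
    {"dx":-150,"dy":0,"dz":-130,"yaw":0,"grip":90}
  ]
}}

```text
t: 13.95
tool_pos: [405.1, -27.6, 157.1]
eef_rot: [3.14, 0.002, 0.219]
ft_force: [0.7, -0.0, -0.0]
grip_width: 89.9
```

```bash
python3 - <<'E'
from h import *
from plant import *
import pickle
s=state();print(s["t"],s["tool_pos"],s["eef_rot"],s["ft_force"])
S=grab("side",4);T=grab("top",4); pickle.dump((T,S),open("c1.pkl","wb"))
overlay(S,[],(150,250,215,325),7,"pics/e1.png")
overlay(T,[],(180,260,230,330),7,"pics/e2.png")
E
```

```text
13.95 [405.09495604 -27.61041105 157.10646456] [3.13958984e+00 1.90917446e-03 2.19419013e-01] [ 0.66655367 -0.0443767  -0.00196382]
```

View pics/e1.png

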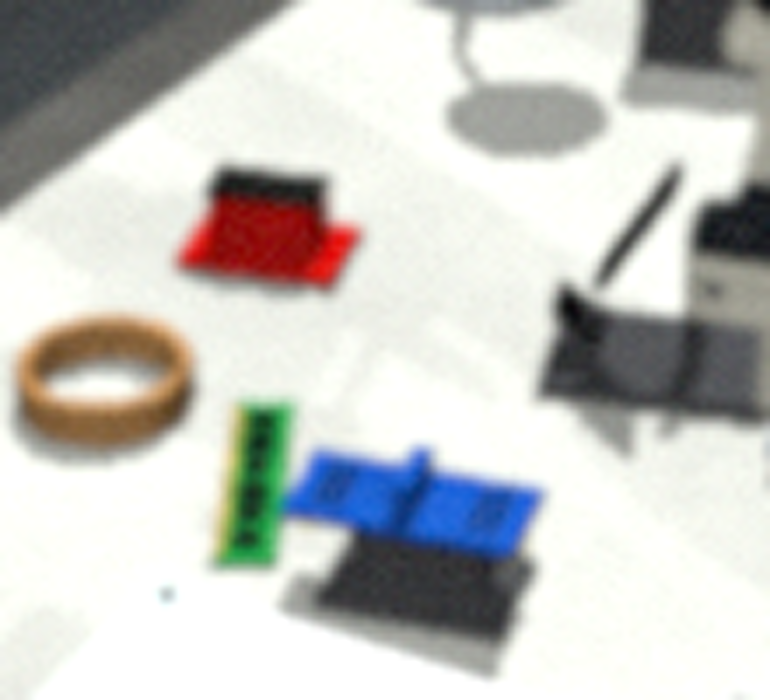

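View pics/e2.png

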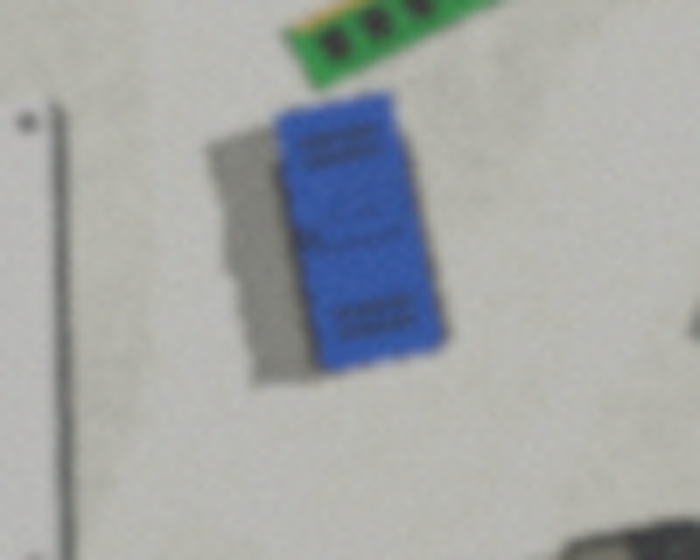

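Face up and level on the pad: rib at side-crop (410,490), plate at top-crop centre (360,232). Now a precise fit of the cover and the hatch in the same cameras.

```bash
python3 - <<'E'
from h import *
import pickle
T,S=pickle.load(open("c1.pkl","rb"))
def bl(c): 
    d=dict(c); p=c["pixels"]; b=p[:,:,2]-p[:,:,0]; d["pixels"]=np.dstack([b]*3); return d
V=boxv(110,50,45,51)
for nm,f in(("rgb",lambda c:c),("blue",bl)):
  for n,cs in(("top",[T]),("side",[S]),("both",[T,S])):
    r,v=fithull([f(c) for c in cs],V,(565,8,.22)); print("cover",nm,n,np.round(r,3),round(v,1))
E=rect(113,53,70)
T0,S0=pickle.load(open("c0.pkl","rb"))
for n,cs in(("top",[T]),("side",[S]),("both",[T,S]),("top0",[T0]),("side0",[S0])):
    r,v=fit(cs,samp(E),(524,232,.04),(4,4,.03)); print("hatch",n,np.round(r,3),round(v,2))
E
```

```text
cover rgb top [5.76069e+02 9.06600e+00 2.35000e-01] 22.9
cover rgb side [5.76636e+02 1.19440e+01 2.27000e-01] 39.0
cover rgb both [5.76133e+02 1.02220e+01 2.32000e-01] 61.1
cover blue top [5.76256e+02 1.05570e+01 2.17000e-01] 33.8
cover blue side [5.78498e+02 1.07990e+01 1.75000e-01] 48.2
cover blue both [5.77141e+02 1.07530e+01 2.07000e-01] 81.2
hatch top [5.23981e+02 2.31656e+02 3.10000e-02] 32.89
hatch side [5.23877e+02 2.32641e+02 4.10000e-02] 58.47
hatch both [5.23865e+02 2.32020e+02 4.00000e-02] 91.15
hatch top0 [5.24007e+02 2.31658e+02 3.10000e-02] 31.65
hatch side0 [5.23875e+02 2.32628e+02 4.00000e-02] 56.84
```

```bash
python3 - <<'E'
from h import *
from plant import *
s=state();print(s["joint_pos"].round(2),s["tool_pos"],s["eef_rot"])
rel([405.3,-27.5,157.2],.2205,[[576.5,10.3,130,.22+np.pi/2]])
E
```

```text
[ 0.68  0.2  -0.74  2.18  0.18  0.82 -1.52] [408.15670448 -25.98832068 157.16874018] [-3.14077079e+00 -3.11612396e-04  2.21529282e-01]
dx 175.3 dy 0.6 dz 27.2 yaw -1.570
```

>>> {"api": "send_rows", "payload": {
  "motion": [
    {"dx":10,"dy":0,"dz":0,"yaw":-0.15,"grip":90},
    {"dx":25,"dy":0,"dz":0,"yaw":-0.3,"grip":90},
    {"dx":40,"dy":0,"dz":0,"yaw":-0.45,"grip":90},
    {"dx":60,"dy":0,"dz":0,"yaw":-0.6,"grip":90},
    {"dx":80,"dy":0,"dz":0,"yaw":-0.75,"grip":90},
    {"dx":100,"dy":0.5,"dz":0,"yaw":-0.9,"grip":90},
    {"dx":120,"dy":1,"dz":0,"yaw":-1.05,"grip":90},
    {"dx":140,"dy":1,"dz":5,"yaw":-1.2,"grip":90},
    {"dx":155,"dy":1,"dz":10,"yaw":-1.35,"grip":90},
    {"dx":165,"dy":1,"dz":20,"yaw":-1.5,"grip":60},
    {"dx":172.6,"dy":1.2,"dz":30,"yaw":-1.57,"grip":60},
    {"dx":172.6,"dy":1.2,"dz":40,"yaw":-1.57,"grip":60},
    {"dx":172.6,"dy":1.2,"dz":50,"yaw":-1.57,"grip":60},
    {"dx":172.6,"dy":1.2,"dz":50,"yaw":-1.57,"grip":60},
    {"dx":172.6,"dy":1.2,"dz":50,"yaw":-1.57,"grip":60}
  ]
}}

```text
t: 16.23
tool_pos: [576.2, 10.2, 107.5]
eef_rot: [3.141, 0.0, 1.791]
ft_force: [-0.6, 0.2, 0.1]
grip_width: 60.0
```

```bash
python3 - <<'E'
from h import *
from plant import *
s=state();print(s["t"],s["joint_pos"].round(2),s["tool_pos"],s["eef_rot"],s["ft_force"])
S=grab("side",2)
overlay(S,[],(150,250,215,325),7,"pics/f1.png")
E
```

```text
16.225 [ 0.61  0.67 -0.91  1.83  0.63  0.97 -0.36] [576.22330359  10.15035301 107.52928845] [3.14126789e+00 2.99222777e-04 1.79051907e+00] [-0.63499858  0.23334359  0.13994776]
```

View pics/f1.png

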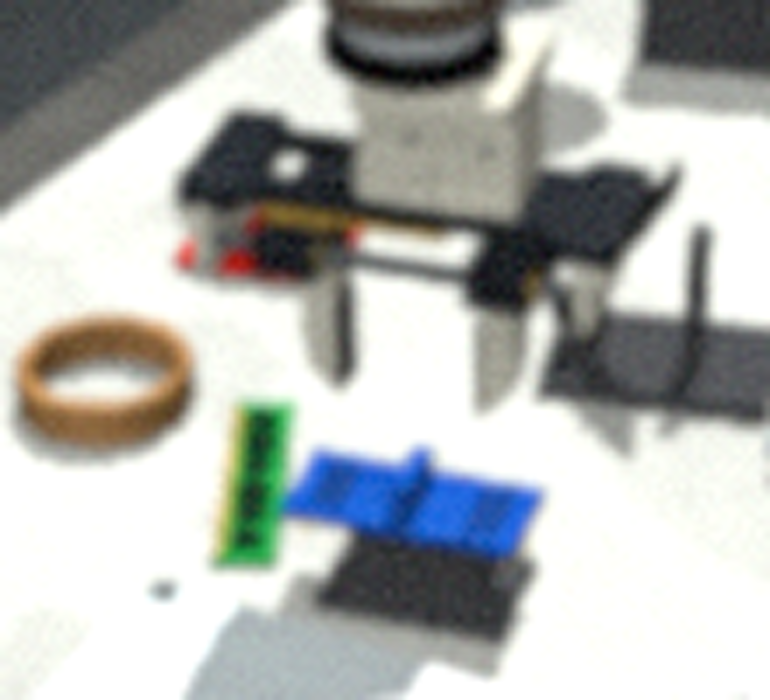

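The fingers straddle the rib: tips at (340,380) and (490,405), rib at (415,470). Going down to 3 mm above the face and closing.

>>> {"api": "send_rows", "payload": {
  "motion": [
    {"dx":0,"dy":0,"dz":20,"yaw":0,"grip":50},
    {"dx":0,"dy":0,"dz":38,"yaw":0,"grip":40},
    {"dx":0,"dy":0,"dz":48,"yaw":0,"grip":40},
    {"dx":0,"dy":0,"dz":53,"yaw":0,"grip":40},
    {"dx":0,"dy":0,"dz":53.5,"yaw":0,"grip":30},
    {"dx":0,"dy":0,"dz":53.5,"yaw":0,"grip":20},
    {"dx":0,"dy":0,"dz":53.5,"yaw":0,"grip":10},
    {"dx":0,"dy":0,"dz":53.5,"yaw":0,"grip":2},
    {"dx":0,"dy":0,"dz":53.5,"yaw":0,"grip":2},
    {"dx":0,"dy":0,"dz":53.5,"yaw":0,"grip":2}
  ]
}}

```text
t: 17.58
tool_pos: [576.6, 10.1, 54.2]
eef_rot: [3.141, 0.0, 1.791]
ft_force: [-0.4, 0.5, 4.1]
grip_width: 9.8
```

```bash
python3 - <<'E'
from h import *
from plant import *
s=state();print(s["t"],s["tool_pos"],s["eef_rot"],s["ft_force"],s["grip_width"])
import pickle
S=grab("side",4);T=grab("top",4);pickle.dump((T,S),open("c2.pkl","wb"))
overlay(S,[(rect(110,50,51),(576.2,10.2,.22),(0,0,255))],(150,250,215,325),7,"pics/g1.png")
overlay(T,[(rect(110,50,51),(576.2,10.2,.22),(0,0,255))],(180,260,230,330),7,"pics/g2.png")
E
```

```text
17.575 [576.57862922  10.11993461  54.1875591 ] [3.14080790e+00 3.39235338e-04 1.79078064e+00] [-0.40307949  0.52423536  4.13172224] 9.822301996747544
```

View pics/g1.png

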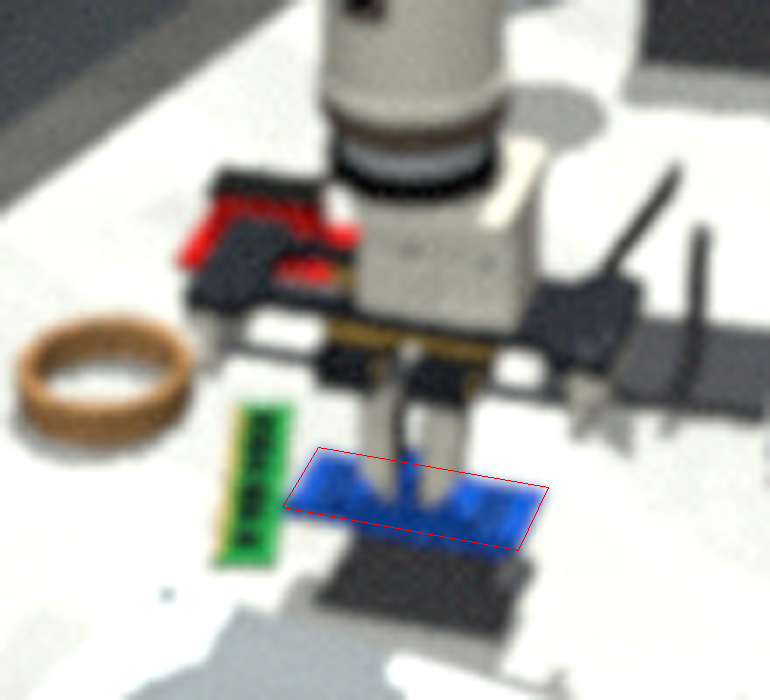

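View pics/g2.png

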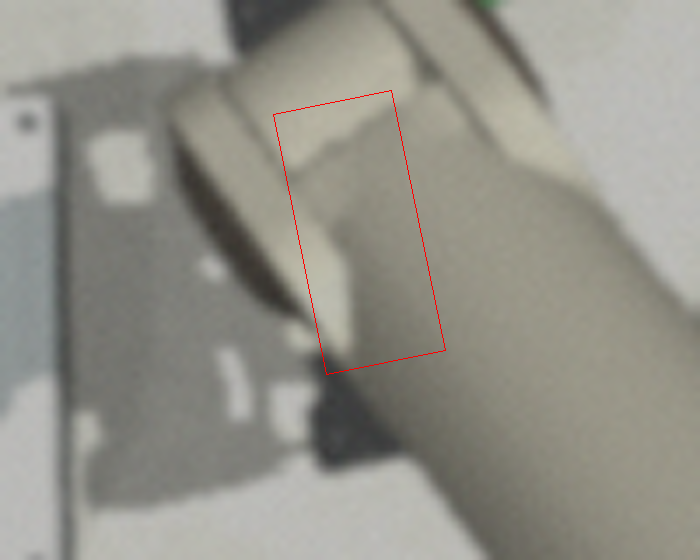

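The rib is gripped at 9.8 mm opening, and the plate matches the red model to about 1 px. Lifting and carrying it over the hatch.

```bash
python3 - <<'E'
from h import *
rel([576.5,10.2,54],1.7905,[[576.5,10.2,134,1.79],[523.9,232.1,134,.04+np.pi/2]])
E
```

```text
dx 0.0 dy 0.0 dz -80.0 yaw 0.000
dx 228.0 dy -3.0 dz -80.0 yaw 0.180
```

>>> {"api": "send_rows", "payload": {
  "motion": [
    {"dx":0,"dy":0,"dz":-10,"yaw":0,"grip":2},
    {"dx":0,"dy":0,"dz":-25,"yaw":0,"grip":2},
    {"dx":0,"dy":0,"dz":-45,"yaw":0,"grip":2},
    {"dx":0,"dy":0,"dz":-65,"yaw":0,"grip":2},
    {"dx":0,"dy":0,"dz":-80,"yaw":0,"grip":2},
    {"dx":0,"dy":0,"dz":-80,"yaw":0,"grip":2}
  ]
}}

```text
t: 18.73
tool_pos: [577.2, 10.2, 135.4]
eef_rot: [3.139, 0.001, 1.791]
ft_force: [0.7, -0.5, -1.5]
grip_width: 10.0
```

>>> {"api": "send_rows", "payload": {
  "motion": [
    {"dx":20,"dy":0,"dz":0,"yaw":0.02,"grip":2},
    {"dx":45,"dy":0,"dz":0,"yaw":0.04,"grip":2},
    {"dx":75,"dy":-1,"dz":0,"yaw":0.07,"grip":2},
    {"dx":105,"dy":-1,"dz":0,"yaw":0.09,"grip":2},
    {"dx":135,"dy":-2,"dz":0,"yaw":0.11,"grip":2},
    {"dx":165,"dy":-2,"dz":0,"yaw":0.14,"grip":2},
    {"dx":195,"dy":-3,"dz":0,"yaw":0.16,"grip":2},
    {"dx":215,"dy":-3,"dz":0,"yaw":0.18,"grip":2},
    {"dx":228,"dy":-3,"dz":0,"yaw":0.18,"grip":2},
    {"dx":228,"dy":-3,"dz":20,"yaw":0.18,"grip":2},
    {"dx":228,"dy":-3,"dz":36,"yaw":0.18,"grip":2},
    {"dx":228,"dy":-3,"dz":36,"yaw":0.18,"grip":2},
    {"dx":228,"dy":-3,"dz":36,"yaw":0.18,"grip":2}
  ]
}}

```text
t: 20.35
tool_pos: [523.6, 231.4, 97.4]
eef_rot: [-3.141, 0.0, 1.61]
ft_force: [-0.5, -0.3, -2.1]
grip_width: 9.6
```

```bash
python3 - <<'E'
from h import *
from plant import *
s=state();p=s["tool_pos"];print(s["t"],p,s["eef_rot"],s["ft_force"],s["grip_width"])
import pickle
S=grab("side",6);T=grab("top",2);pickle.dump((T,S),open("c3.pkl","wb"))
zc=p[2]-6.2; print("zc",zc)
yw=s["eef_rot"][2]-np.pi/2
q=(p[0],p[1],yw)
overlay(S,[(rect(110,50,zc+3),q,(0,0,255)),(rect(110,50,zc-3),q,(0,0,255)),(rect(113,53,70),(523.88,232.4,.04),(0,255,0))],(200,320,180,320),5,"pics/i1.png")
overlay(T,[],(160,290,130,280),5,"pics/i2.png")
def bl(c): 
    d=dict(c); P=c["pixels"]; b=P[:,:,2]-P[:,:,0]; d["pixels"]=np.dstack([b]*3); return d
V=boxv(110,50,zc-3,zc+3)
for nm,f in(("rgb",lambda c:c),("blue",bl)):
    r,v=fithull([f(S)],V,q); print(nm,np.round(r,3),round(v,1), "diff to TCP",np.round(np.array(r)-q,3))
E
```

```text
20.35 [523.60907877 231.38093893  97.41623641] [-3.14101109e+00  1.08988420e-04  1.60985482e+00] [-0.47922349 -0.31873516 -2.07625967] 9.628071581512998
zc 91.2162364053634
rgb [5.23907e+02 2.33434e+02 3.50000e-02] 34.2 diff to TCP [ 0.298  2.053 -0.004]
blue [5.25512e+02 2.33152e+02 2.30000e-02] 33.8 diff to TCP [ 1.903  1.771 -0.016]
```

View pics/i1.png

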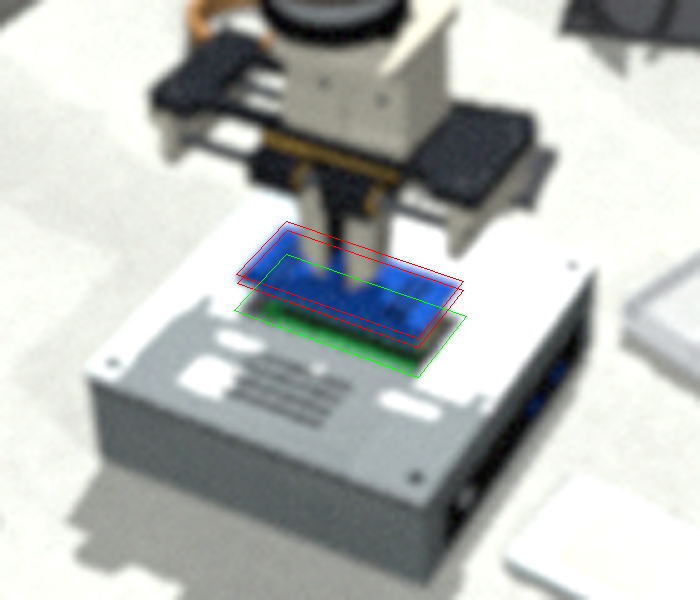

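View pics/i2.png

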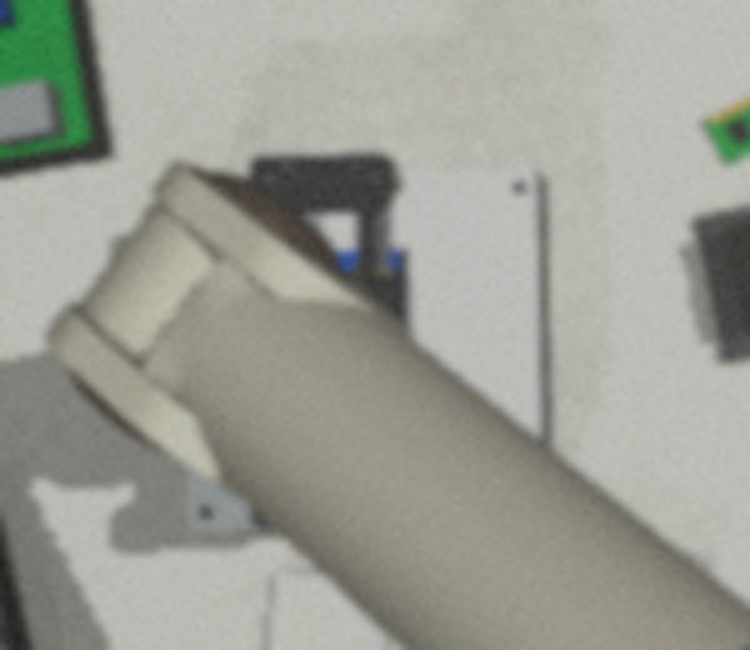

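The cover (red model) hovers over the hatch (green model), aligned within about 1 mm. Both long edges run parallel to the recess at crop (350,285) and (350,315). Lowering in steps and watching the force.

>>> {"api": "send_rows", "payload": {
  "motion": [
    {"dx":0,"dy":0,"dz":4,"yaw":0,"grip":2},
    {"dx":0,"dy":0,"dz":8,"yaw":0,"grip":2},
    {"dx":0,"dy":0,"dz":12,"yaw":0,"grip":2},
    {"dx":0,"dy":0,"dz":15,"yaw":0,"grip":2},
    {"dx":0,"dy":0,"dz":15,"yaw":0,"grip":2}
  ]
}}

```text
t: 21.38
tool_pos: [523.6, 232.2, 82.7]
eef_rot: [3.141, -0.0, 1.611]
ft_force: [0.6, 0.6, -1.1]
grip_width: 9.8
```

>>> {"api": "send_rows", "payload": {
  "motion": [
    {"dx":0,"dy":0,"dz":1,"yaw":0,"grip":2},
    {"dx":0,"dy":0,"dz":2,"yaw":0,"grip":2},
    {"dx":0,"dy":0,"dz":3,"yaw":0,"grip":2},
    {"dx":0,"dy":0,"dz":3,"yaw":0,"grip":2}
  ]
}}

```text
t: 21.88
tool_pos: [524.2, 232.5, 80.9]
eef_rot: [3.14, -0.0, 1.611]
ft_force: [-0.6, -1.7, 7.6]
grip_width: 9.5
```

>>> {"api": "send_rows", "payload": {
  "motion": [
    {"dx":0,"dy":0,"dz":1,"yaw":0,"grip":2},
    {"dx":0,"dy":0,"dz":2,"yaw":0,"grip":2},
    {"dx":0,"dy":0,"dz":2,"yaw":0,"grip":2}
  ]
}}

```text
t: 22.25
tool_pos: [524.1, 232.8, 78.9]
eef_rot: [3.14, -0.001, 1.611]
ft_force: [-1.8, -1.0, 6.8]
grip_width: 9.6
```

```bash
python3 - <<'E'
from h import *
from plant import *
s=state();p=s["tool_pos"];print(s["t"],p,s["eef_rot"],s["ft_force"],s["ft_torque"])
S=grab("side",3)
overlay(S,[],(215,310,190,310),6,"pics/j1.png")
E
```

```text
22.25 [524.12774502 232.76191876  78.89483924] [ 3.13967225e+00 -7.36796605e-04  1.61105778e+00] [-1.78747901 -1.04379686  6.79808195] [-0.09258821 -0.16227614 -0.0670471 ]
```

View pics/j1.png

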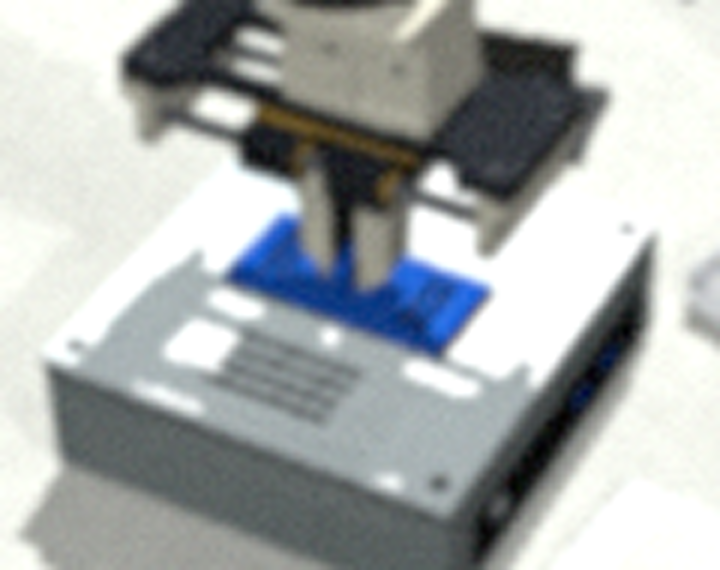

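The plate is just entering the recess evenly (crop (360,285)) at a steady force of 7–8 N. Continuing.

>>> {"api": "send_rows", "payload": {
  "motion": [
    {"dx":0,"dy":0,"dz":1,"yaw":0,"grip":2},
    {"dx":0,"dy":0,"dz":2,"yaw":0,"grip":2},
    {"dx":0,"dy":0,"dz":2,"yaw":0,"grip":2}
  ]
}}

```text
t: 22.78
tool_pos: [523.8, 232.6, 76.1]
eef_rot: [3.141, -0.001, 1.611]
ft_force: [-0.4, 2.0, 3.7]
grip_width: 9.8
```

>>> {"api": "send_rows", "payload": {
  "motion": [
    {"dx":0,"dy":0,"dz":1,"yaw":0,"grip":2},
    {"dx":0,"dy":0,"dz":2,"yaw":0,"grip":2},
    {"dx":0,"dy":0,"dz":2,"yaw":0,"grip":2}
  ]
}}

```text
t: 23.15
tool_pos: [523.2, 231.5, 73.2]
eef_rot: [-3.141, 0.001, 1.611]
ft_force: [0.2, 1.2, 1.3]
grip_width: 9.5
```

>>> {"api": "send_rows", "payload": {
  "motion": [
    {"dx":0,"dy":0,"dz":1,"yaw":0,"grip":2},
    {"dx":0,"dy":0,"dz":1,"yaw":0,"grip":2},
    {"dx":0,"dy":0,"dz":1,"yaw":0,"grip":2}
  ]
}}

```text
t: 23.52
tool_pos: [523.2, 231.6, 73.2]
eef_rot: [-3.141, 0.001, 1.611]
ft_force: [-2.1, -1.4, 8.3]
grip_width: 9.4
```

>>> {"api": "send_rows", "payload": {
  "motion": [
    {"dx":0,"dy":0,"dz":0.7,"yaw":0,"grip":2},
    {"dx":0,"dy":0,"dz":1.3,"yaw":0,"grip":2},
    {"dx":0,"dy":0,"dz":1.3,"yaw":0,"grip":2}
  ]
}}

```text
t: 23.9
tool_pos: [523.2, 231.6, 73.1]
eef_rot: [-3.142, 0.002, 1.611]
ft_force: [-5.0, -3.8, 19.0]
grip_width: 9.5
```

Hard stop at 73.1 mm, with force rising from 8 to 19 N without travel. Now a gentle pull test to confirm that the tabs hold, then re-seating.

>>> {"api": "send_rows", "payload": {
  "motion": [
    {"dx":0,"dy":0,"dz":-2,"yaw":0,"grip":2},
    {"dx":0,"dy":0,"dz":-3.5,"yaw":0,"grip":2},
    {"dx":0,"dy":0,"dz":-4.3,"yaw":0,"grip":2},
    {"dx":0,"dy":0,"dz":-4.3,"yaw":0,"grip":2}
  ]
}}

```text
t: 24.4
tool_pos: [523.0, 231.3, 74.4]
eef_rot: [-3.14, 0.0, 1.61]
ft_force: [2.2, 1.7, -12.2]
grip_width: 9.7
```

The tabs hold against a 12 N pull after 1.3 mm of play, so both have snapped. Re-seating gently, then releasing.

>>> {"api": "send_rows", "payload": {
  "motion": [
    {"dx":0,"dy":0,"dz":2,"yaw":0,"grip":2},
    {"dx":0,"dy":0,"dz":3.5,"yaw":0,"grip":2},
    {"dx":0,"dy":0,"dz":3.5,"yaw":0,"grip":2},
    {"dx":0,"dy":0,"dz":2.4,"yaw":0,"grip":2},
    {"dx":0,"dy":0,"dz":2.2,"yaw":0,"grip":12},
    {"dx":0,"dy":0,"dz":2,"yaw":0,"grip":25},
    {"dx":0,"dy":0,"dz":1,"yaw":0,"grip":40},
    {"dx":0,"dy":0,"dz":0,"yaw":0,"grip":40},
    {"dx":0,"dy":0,"dz":0,"yaw":0,"grip":40},
    {"dx":0,"dy":0,"dz":-15,"yaw":0,"grip":40},
    {"dx":0,"dy":0,"dz":-45,"yaw":0,"grip":40},
    {"dx":0,"dy":0,"dz":-85,"yaw":0,"grip":40},
    {"dx":0,"dy":0,"dz":-125,"yaw":0,"grip":40},
    {"dx":-40,"dy":0,"dz":-140,"yaw":0,"grip":40},
    {"dx":-90,"dy":0,"dz":-140,"yaw":0,"grip":40},
    {"dx":-140,"dy":0,"dz":-140,"yaw":0,"grip":40},
    {"dx":-190,"dy":0,"dz":-140,"yaw":0,"grip":40},
    {"dx":-220,"dy":0,"dz":-140,"yaw":0,"grip":40},
    {"dx":-220,"dy":0,"dz":-140,"yaw":0,"grip":40},
    {"dx":-220,"dy":0,"dz":-140,"yaw":0,"grip":40}
  ]
}}

```text
t: 26.9
tool_pos: [532.3, 13.2, 216.5]
eef_rot: [3.141, -0.0, 1.612]
ft_force: [-0.6, -0.1, 0.3]
grip_width: 39.8
```

```bash
python3 - <<'E'
from h import *
from plant import *
s=state();p=s["tool_pos"];print(s["t"],p,s["ft_force"])
S=grab("side",4);T=grab("top",4)
overlay(S,[],(215,310,190,310),6,"pics/k1.png")
overlay(T,[],(180,280,150,250),6,"pics/k2.png")
cv2.imwrite("pics/k3.png",S["pixels"][:,:,::-1])
V=boxv(110,50,64,70)
for n,cs in(("top",[T]),("side",[S])): print(n,fithull(cs,V,(524,232,.04)))
E
```

```text
26.9 [532.34211835  13.21713911 216.49327516] [-0.62000148 -0.14109268  0.34068395]
top ([np.float64(523.1991727898369), np.float64(233.0083862368584), np.float64(0.028485704578983473)], np.float64(26.178747077151446))
side ([np.float64(525.5254132365105), np.float64(229.7751399113418), np.float64(0.03217743880316844)], np.float64(38.13962000509466))[ WARN:0@15.086] global loadsave.cpp:1063 imwrite_ Unsupported depth image for selected encoder is fallbacked to CV_8U.
```

View pics/k1.png

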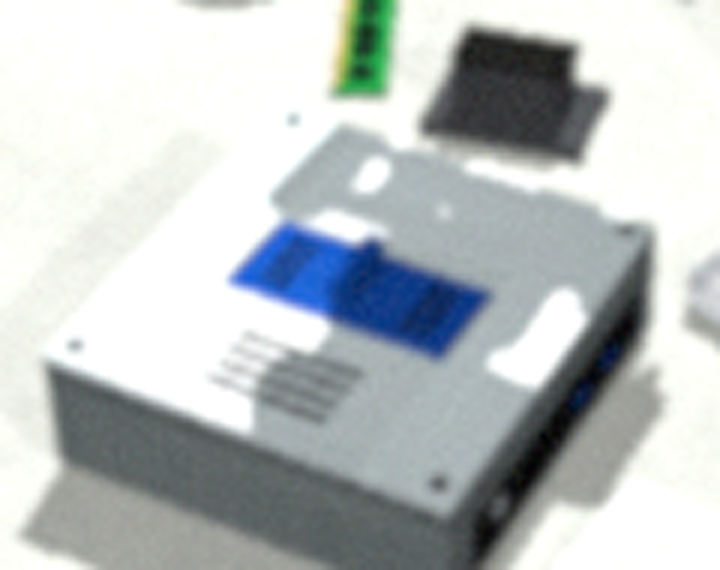

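View pics/k2.png

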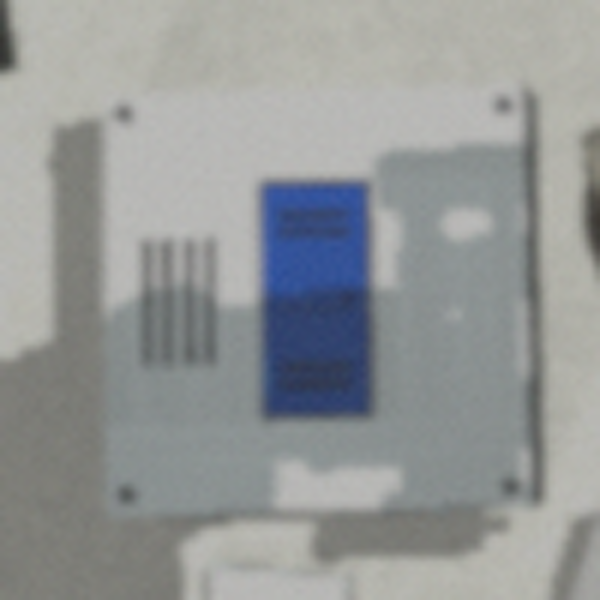

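View pics/k3.png

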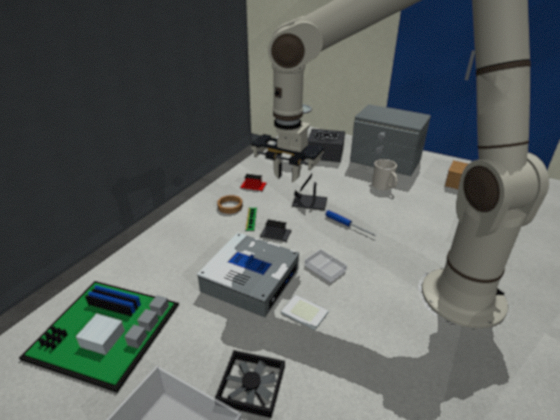

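The cover lies flush in the recess: top-crop (318,298), with an even gap all round. The rib stands at side-crop (372,255), the bystanders are where they were, and the arm is clear. Handing in.

```bash
python3 - <<'E'
from plant import *
print(finish_job())
E
```

```text
the job is handed in; nothing more can be done
None
```

The blue cover is clipped into the computer's hatch and let go, and I handed the job in about 27 s into the 69 s limit. The hand-in gives no verdict.

**What I did:** I took the cover by its long edges from the rack and drew it off face first. I hooked its lower tab over the end of the stand's pad to tip it flat, then let go. I took it again by the rib, lowered it into the hatch in small steps, let go and moved the arm clear.

**Last checks:**
- **Snap-in:** force rose to about 8–9 N, then fell to about 1 N. The plate then stopped hard within about 0.5 mm of the expected height, with force going from 8 to 19 N and no further travel.
- **Tabs:** a 12 N pull lifted the cover only about 1.3 mm. I then pressed it back down before letting go. The tabs can't be seen from the cameras, so this is indirect evidence.
- **Position:** both pictures show the cover flush and even in the recess, with the bystanders unmoved by eye.

**What went wrong or disagreed:**
- The first move call was refused because its rows lacked fields; nothing moved.
- While tipping the cover I misread the start of a call and went about 30 mm further and lower than meant. This pressed with 26 N; I eased off and shifted the cover back to centre.
- In the last pictures, the position fits from the two cameras differed by about 2–3 mm. The fingers, still on the rib when it seated, read (523.2, 231.6) against a hatch estimate of (523.9, 232.0).

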